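# Restock the brake-rod rack and lock its keeper

### The job

The rod rack's hinged keeper bar has just been oiled: lead it steadily, without flinging it, fully open to its back stop and then fully shut again to feel that it does not bind, and open it fully once more. With it open, put the worn rod that has lost its fork into the scrap box and lay every good brake rod down in a cradle of its own in the rack, roughly centred across both rails with its forked end to the hinge side (away from you); the one already there stays in the rack. Then swing the keeper fully shut over the rods, and leave the other things on the counter where they are.

Things in the scene. Friction and masses are not known exactly. Their poses are not given: they have to be found in the camera images.
- rack: grey rod rack, fixed, 150 mm (its x) by 272 mm (its y), turned up to 0.25 rad. Origin: centre of its underside; +x points to the hinge side, away from the robot. Base plate 8 mm thick. Two rails, 12 mm thick, at x = -40 and +40 mm, 68 mm free between them, each with five V notches at y = -96, -48, 0, 48, 96 mm; a pair of notches is a cradle.
- cradle2 (a point): middle cradle: point midway between its two notches, on the axis of a seated rod's shaft, 42 mm above the counter (the other cradles' points lie 48 and 96 mm either side along the rack's y). A rod lies along the rack's x, fork and lock nut outside the rails. The V's are 90 degrees, 36 mm wide at the mouth, tops 52 mm above the counter.
- keeper (a joint): hinge angle of the rack's keeper bar, rad: 0 = shut (arms level, bar across above the rods), grows as the bar lifts and goes over to the far side, 2.1 = back stop (bar's top 124 mm above the counter). Stiff (about 0.12 N m): stays where left. The bar, 10 mm thick, runs along the rack's y, 70 mm from the hinge axis, with an arm at y = -122 and one at +122 mm.
- keeper_grip (a point): middle of the keeper's black rubber sleeve, 16 mm in diameter, 45 mm long along the rack's y, out beyond the rack's +y end (y = 163 mm), 58 mm above the counter when shut; can be pinched from above, fingers closing along the rack's x, and led along the arc without turning the hand (it turns in the fingers)
- keeper_hinge (a point): point on the keeper's hinge axis level with the sleeve: x = 55 mm, y = 163 mm in the rack's frame, 58 mm above the counter; the axis is the rack's y; the sleeve moves round it at 70 mm
- rod1: dark steel brake rod: round shaft 12 mm in diameter along its own x; square fork (clevis) 20 x 20 mm in section, 24 mm long, from x = +60 to +84 mm; square lock nut 20 x 20 mm, 12 mm long, from x = -72 to -60 mm. Origin on the shaft's axis midway between fork and nut. 0.1 to 0.2 kg. Starts lying flat on the counter (axis 10 mm up), fork away from the robot, turned up to 0.35 rad; may be absent.
- rod2: dark steel brake rod: round shaft 12 mm in diameter along its own x; square fork (clevis) 20 x 20 mm in section, 24 mm long, from x = +60 to +84 mm; square lock nut 20 x 20 mm, 12 mm long, from x = -72 to -60 mm. Origin on the shaft's axis midway between fork and nut. 0.1 to 0.2 kg. Starts lying flat on the counter (axis 10 mm up), fork away from the robot, turned up to 0.35 rad; may be absent.
- rod3: dark steel brake rod: round shaft 12 mm in diameter along its own x; square fork (clevis) 20 x 20 mm in section, 24 mm long, from x = +60 to +84 mm; square lock nut 20 x 20 mm, 12 mm long, from x = -72 to -60 mm. Origin on the shaft's axis midway between fork and nut. 0.1 to 0.2 kg. Starts lying flat on the counter (axis 10 mm up), fork away from the robot, turned up to 0.35 rad; may be absent.
- rod4: dark steel brake rod: round shaft 12 mm in diameter along its own x; square fork (clevis) 20 x 20 mm in section, 24 mm long, from x = +60 to +84 mm; square lock nut 20 x 20 mm, 12 mm long, from x = -72 to -60 mm. Origin on the shaft's axis midway between fork and nut. 0.1 to 0.2 kg. Starts lying flat on the counter (axis 10 mm up), fork away from the robot, turned up to 0.35 rad; may be absent.
- rod5: dark steel brake rod: round shaft 12 mm in diameter along its own x; square fork (clevis) 20 x 20 mm in section, 24 mm long, from x = +60 to +84 mm; square lock nut 20 x 20 mm, 12 mm long, from x = -72 to -60 mm. Origin on the shaft's axis midway between fork and nut. 0.1 to 0.2 kg. Starts already in a cradle of the rack, and belongs there.
- rod1_fork (a point): centre of the fork of rod1, 72 mm from its origin along its x
- rod2_fork (a point): centre of the fork of rod2, 72 mm from its origin along its x
- rod3_fork (a point): centre of the fork of rod3, 72 mm from its origin along its x
- rod4_fork (a point): centre of the fork of rod4, 72 mm from its origin along its x
- rod5_fork (a point): centre of the fork of rod5, 72 mm from its origin along its x
- worn_rod: worn brake rod that has lost its fork: the same 12 mm shaft, one end bare at x = +60 mm, square 20 mm lock nut from x = -72 to -60 mm. Origin on the shaft's axis. Starts in a cradle of the rack, along the rack's x. 0.1 kg.
- scrap_box: grey open plastic scrap box, fixed, 190 mm (its x) by 130 mm (its y), 45 mm tall, walls and floor 4 to 5 mm. Origin: centre of its underside.
- nut1: brass thumb nut, 22 mm body with two wings; a bystander, leave alone
- nut2: brass thumb nut as nut1; a bystander, leave alone
- nut3: brass thumb nut as nut1; a bystander, leave alone
- tire_plug: black rubber tire plug, a 24 mm wide, 20 mm tall button; a bystander, leave alone
- spoke_guard: yellow plastic spoke guard, a flat ring 140 mm across, 5 mm thick; a bystander, leave alone
- oil_bottle: white oil bottle, 50 mm across, 130 mm tall; a bystander, leave alone
- wrench: steel wrench lying flat; a bystander, leave alone

How it is judged:
On the way, in this order (a step that is already met when the one before it is completed fails the run):
1. the keeper is swung open to its back stop (beyond 1.9 rad) (value of joint keeper above 1.9 rad), for 0.1 s.
2. the keeper is swung fully shut again (below 0.15 rad) (value of joint keeper below 0.15 rad), for 0.1 s.
3. the keeper is open again to its back stop (beyond 1.9 rad) (value of joint keeper above 1.9 rad), for 0.1 s.
4. with the keeper open (beyond 1.5 rad) the worn rod is in the scrap box and all good rods lie in cradles (value of joint keeper above 1.5 rad and x of worn_rod in the frame of scrap_box between -0.09 and 0.09 m and y of worn_rod in the frame of scrap_box between -0.06 and 0.06 m and z of worn_rod in the frame of scrap_box below 0.04 m and x of rod1 in the frame of rack between -0.016 and 0.016 m and z of rod1 in the frame of rack between 0.037 and 0.047 m and y of rod1 in the frame of rack between -0.11 and 0.11 m and angle between the x axis of each of rod1, rod2, rod3, rod4, rod5 and the x axis of rack, either way round below 0.1 rad and x of each of rod1_fork, rod2_fork, rod3_fork, rod4_fork, rod5_fork in the frame of rack above 0.04 m and x of rod2 in the frame of rack between -0.016 and 0.016 m and z of rod2 in the frame of rack between 0.037 and 0.047 m and y of rod2 in the frame of rack between -0.11 and 0.11 m and x of rod3 in the frame of rack between -0.016 and 0.016 m and z of rod3 in the frame of rack between 0.037 and 0.047 m and y of rod3 in the frame of rack between -0.11 and 0.11 m and x of rod4 in the frame of rack between -0.016 and 0.016 m and z of rod4 in the frame of rack between 0.037 and 0.047 m and y of rod4 in the frame of rack between -0.11 and 0.11 m and x of rod5 in the frame of rack between -0.016 and 0.016 m and z of rod5 in the frame of rack between 0.037 and 0.047 m and y of rod5 in the frame of rack between -0.11 and 0.11 m), for 0.3 s.
At the end, for the whole second after the job is handed in: Keeper shut (below 0.15 rad); each good rod in a cradle: shaft axis 42 mm up within 5 mm, within 0.10 rad of the rack's x, its origin within 16 mm of midway between the rails, fork to the hinge side; worn rod inside the scrap box; all at rest (value of joint keeper below 0.15 rad and x of worn_rod in the frame of scrap_box between -0.09 and 0.09 m and y of worn_rod in the frame of scrap_box between -0.06 and 0.06 m and z of worn_rod in the frame of scrap_box below 0.04 m and x of rod1 in the frame of rack between -0.016 and 0.016 m and z of rod1 in the frame of rack between 0.037 and 0.047 m and y of rod1 in the frame of rack between -0.11 and 0.11 m and angle between the x axis of each of rod1, rod2, rod3, rod4, rod5 and the x axis of rack, either way round below 0.1 rad and x of each of rod1_fork, rod2_fork, rod3_fork, rod4_fork, rod5_fork in the frame of rack above 0.04 m and x of rod2 in the frame of rack between -0.016 and 0.016 m and z of rod2 in the frame of rack between 0.037 and 0.047 m and y of rod2 in the frame of rack between -0.11 and 0.11 m and x of rod3 in the frame of rack between -0.016 and 0.016 m and z of rod3 in the frame of rack between 0.037 and 0.047 m and y of rod3 in the frame of rack between -0.11 and 0.11 m and x of rod4 in the frame of rack between -0.016 and 0.016 m and z of rod4 in the frame of rack between 0.037 and 0.047 m and y of rod4 in the frame of rack between -0.11 and 0.11 m and x of rod5 in the frame of rack between -0.016 and 0.016 m and z of rod5 in the frame of rack between 0.037 and 0.047 m and y of rod5 in the frame of rack between -0.11 and 0.11 m and linear speed of each of rod1, rod2, rod3, rod4, rod5, worn_rod below 0.03 m/s); the robot touches nothing.
It fails at once if the keeper is flung (faster than 5 rad/s) (velocity of joint keeper above 5 rad/s or velocity of joint keeper below -5 rad/s).
It fails at once if a bystander is moved more than 6 cm (distance of any of nut1, nut2, nut3, tire_plug, spoke_guard, oil_bottle, wrench from where it was at the start of the episode above 0.06 m).
Of rod1, rod2, rod3, rod4 only 2 to 4 are there at a start; the rules pass over those that are not, and their reading is None.
At some moment in a run one of rod1, rod2, rod3, rod4 may be knocked a few centimetres aside while the robot is not near it.
Once in a run the grip may slacken for a moment while it holds something.
It also fails if it takes over 210 s, if anything falls off the work surface, if the arm or the gripper's body presses on something with over 40 N, if the wrist force passes 120 N, or if a joint passes its speed limit or range.

### The arm

A 6-joint arm with a two-finger parallel gripper is mounted at the origin on the work surface. World frame = base frame: x ahead of the robot, y to its left, z up, the work surface at z = 0. Lengths are in m, angles in rad, forces in N, time in s.
With the tool pointing down it reaches from about 0.35 to 0.775 m from the base axis. Payload 7.3 kg.
Tool frame: the origin (TCP) lies at the very end of the fingers, on their centre line; the grasp point (between the pads) lies 19 mm behind it (pinch_z is the distance from the TCP to the grasp point, in m); z points along the fingers, y is the line along which they close (so a half turn about z gives the same grasp; the last joint's range is limited). The gripper opens to 92 mm and grips with 3 to 60 N. Pads are 19 mm wide; open, the fingers measure 130 mm over their backs; the gripper's body (75 mm by 190 mm) begins 47 mm behind the grasp point.
Start: joints at [1.019, 0.342, 1.524, -0, 1.275, -0.146], TCP at [0.207, 0.482, 0.227] pointing down, gripper open.
Joint ranges: [-2.53, 2.53], [-0.77, 2.02], [0.04, 2.7], [-1, 4.14], [0.28, 2.66], [-3.11, 3.11]. Speed limits (rad/s): [2.57, 2.57, 3.14, 3.14, 3.14, 3.14].

### API

Orientations are given as [roll, pitch, yaw] about the fixed x, y, z axes, in that order (R = Rz(yaw) Ry(pitch) Rx(roll)).
In Python, from cell import * gives the robot as it stands.
- The arm moves only by the tool arm_command, never from a script. Its arguments are lists of equal length, an entry for each row: "fingers": the gripper command: -1 is fully open, 1 is shut, values between are in proportion; "travel": the shift along the tool's x, y, z in m, a list of three; "dr": the turn, a rotation vector about the tool's x, y, z in degrees, a list of three. In form: {"fingers": [fingers, ...], "travel": [[x, y, z], ...], "dr": [[wx, wy, wz], ...]}. A call has 1 to 8 rows; each row is the pose to reach, as a shift and turn from the pose commanded when the call began, along the tool's axes at that moment; what a row does not reach only later rows make up. A row lasts 1/12 s, in which the tool goes at most 41.7 mm and 7.16 degrees, less where a joint would pass 70% of its speed; a pose out of reach is approached as far as the arm can. A call with a gripper value outside its range is refused whole. The fingers move at their own pace and stop on an object; "squeeze" is the grip in N (left out, the last holds). Time passes only in rows, so rows that repeat a pose let the fingers close. It gives the time, the measured TCP pose, the force, the opening and the grip force at its end, in the units of the state.
- observe(): the state, without advancing time (a new reading comes with each control period).
- read_camera(name): name is "scene" or "top" or "wrist"; returns a dict with "color" (420x560x3 uint8, blue, green, red), "z_map" (420x560 float32, m along the optical axis (not along the pixel's ray), 0 where there is no reading), "fx", "fy", "cx", "cy" (pixels), "R" (3x3) and "t" (3): a world point X has camera coordinates R X + t. Camera axes: x right, y down, z forward; pixel columns grow to the right and rows downward; lengths in m; the calibration is good to about 2 mm. A picture is of the moment at which its call begins.
- hand_in(): hands the job in; it is judged then, once.
The state is a dict: "time": time; "qpos": joint angles; "qvel": joint speeds; "joint_efforts": joint torques, N m; "tool_pos": TCP position; "tool_rot": TCP orientation; "contact_force": force on the tool from outside, world axes, zero at the start; "torque": the same for the moment, N m; "opening": finger opening in m; "grip_force": force on a finger pad.
Only numpy, scipy, OpenCV 4.12 (cv2) and the standard library are available. Lean on these libraries where they do the work, as an engineer would, in place of code of your own. Each camera call takes 0.05 s, during which the arm holds its last target. There are 200 camera calls.

## Working session

There is one attempt and no reset: what is moved stays moved. The work goes in short steps, Python scripts to look and compute and a tool call to move; the robot and the scene stay as the last step left them, time stands still between calls to the robot, and variables do not carry over. Pictures are saved under pics/ and viewed, at most 14 in all, crops included, and the job is handed in when it is done.

Besides the shell and the picture viewer there is one more tool, called after "Emit:" in YAML: its name, and indented under it one key for each argument. arm_command: Moves the arm, as the interface text tells. Its arguments: {"type":"object","properties":{"fingers":{"type":"array","items":{"type":"number"}},"travel":{"type":"array","items":{"type":"array","items":{"type":"number"}}},"dr":{"type":"array","items":{"type":"array","items":{"type":"number"}}},"squeeze":{"type":"number"}},"required":["fingers","travel","dr"]}

```bash
ls; mkdir -p pics
python3 - <<'E'
from cell import *
import cv2,pickle
s=observe(); print(s)
for n in("scene","top"):
    c=read_camera(n); pickle.dump(c,open(f"{n}.pkl","wb")); cv2.imwrite(f"pics/{n}0.png",c["color"]); print(n,c["fx"],c["fy"],c["cx"],c["cy"],c["R"],c["t"])
E
```

```text
pics
{'time': 0.0, 'qpos': array([ 1.01900716e+00,  3.42698960e-01,  1.52501263e+00, -3.52748676e-05,
        1.27541183e+00, -1.46012054e-01]), 'qvel': array([-0.00048095,  0.00096332,  0.00054804, -0.00110108,  0.00053361,
       -0.00083354]), 'joint_efforts': array([ 3.78257323e-05, -4.31245029e+01, -2.44221461e+01,  7.17735942e-02,
        5.60407480e-02, -1.08515278e-04]), 'tool_pos': array([0.20701217, 0.48201585, 0.22605884]), 'tool_rot': array([-3.14007327e+00, -1.89344269e-04,  2.73582569e+00]), 'contact_force': array([ 0.45633299, -0.45565256, -0.83117082]), 'torque': array([3.88658970e-03, 2.18550140e-05, 2.40705403e-02]), 'grip_force': 0.0, 'opening': 0.09182064712930549}
scene 450.7370934609261 450.7370934609261 284.58127679597334 212.79908141038536 [[-0.32746146  0.94477277  0.01316871]
 [ 0.49483315  0.18335056 -0.84942494]
 [-0.80492804 -0.27163761 -0.52754513]] [ 0.12782406 -0.22388907  1.54728453]
top 463.16212269483265 463.16212269483265 282.3317797968183 203.28588120183952 [[ 0.0086856  -0.99989232 -0.01182869]
 [-0.99560299 -0.00754379 -0.09336899]
 [ 0.09326971  0.01258765 -0.99556131]] [0.05921422 0.56089172 1.04169638]
```

View pics/top0.png

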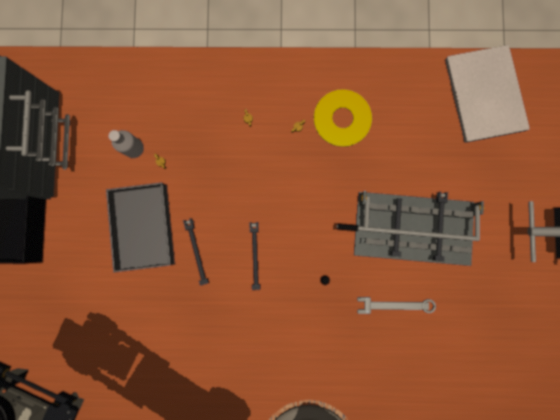

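View pics/scene0.png

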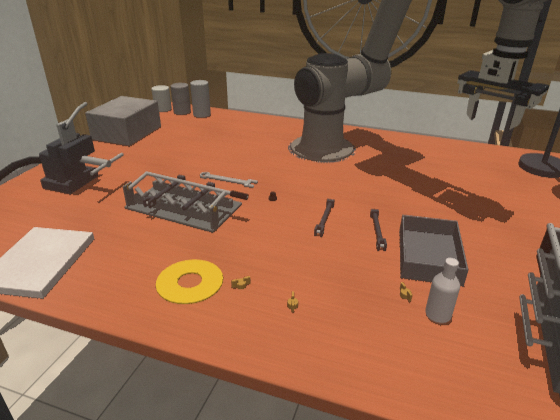

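The top view shows two loose rods (196,252) and (255,255), with two more rods in the rack at columns 398 and 440. The scrap box is at (140,227), the sleeve at (346,227) and the plug at (325,280). Next I'll measure these.

```bash
cat > h.py <<'E'
import numpy as np,cv2,pickle
from scipy.spatial.transform import Rotation as Rot
def xyz(c):
    h,w=c["z_map"].shape; v,u=np.mgrid[:h,:w]; z=c["z_map"]
    P=np.stack([(u-c["cx"])/c["fx"]*z,(v-c["cy"])/c["fy"]*z,z],-1)
    return (P-c["t"])@c["R"]      # R^T (p-t)
def ray(c,u,v,z):
    d=np.array([(u-c["cx"])/c["fx"],(v-c["cy"])/c["fy"],1])@c["R"]; o=-c["R"].T@c["t"]
    return o+d*(z-o[2])/d[2]
def proj(c,X):
    p=c["R"]@np.asarray(X)+c["t"]; return p[0]/p[2]*c["fx"]+c["cx"],p[1]/p[2]*c["fy"]+c["cy"]
def blobs(m,amin=40):
    n,l,st,ce=cv2.connectedComponentsWithStats(m.astype(np.uint8),connectivity=8)
    return [(l==i) for i in range(1,n) if st[i,4]>=amin]
E
python3 - <<'E'
from h import *
c=pickle.load(open("top.pkl","rb")); P=xyz(c); hsv=cv2.cvtColor(c["color"],cv2.COLOR_BGR2HSV)
print("table z",np.median(P[150:300,200:340,2]), (c["z_map"]==0).sum())
m=(hsv[...,1]<110)&(np.arange(420)[:,None]>55)&(np.arange(420)[:,None]<320)
for b in blobs(m,60):
    v,u=np.nonzero(b); r=cv2.minAreaRect(np.c_[u,v].astype(np.float32))
    box=[ray(c,*q,0.0)[:2].round(3).tolist() for q in cv2.boxPoints(r)]
    print(u.min(),u.max(),v.min(),v.max(),len(u),"zmax",P[b][:,2].max().round(3),np.percentile(P[b][:,2],50).round(3),box)
cv2.imwrite("pics/rack0.png",cv2.resize(c["color"][180:275,325:490],None,fx=4.8,fy=4.8,interpolation=cv2.INTER_CUBIC))
s=pickle.load(open("scene.pkl","rb")); 
cv2.imwrite("pics/rack0s.png",cv2.resize(s["color"][165:235,115:290],None,fx=4.5,fy=4.5,interpolation=cv2.INTER_CUBIC))
E
```

```text
table z 0.0005912668247759277 865
0 69 56 261 9978 zmax 1.09 0.109 [[0.921, 0.76], [0.921, 0.59], [0.423, 0.564], [0.421, 0.727]]
446 528 56 141 5429 zmax 1.09 0.02 [[0.922, -0.325], [0.962, -0.482], [0.745, -0.524], [0.706, -0.37]]
108 142 130 156 636 zmax 1.09 0.087 [[0.704, 0.495], [0.75, 0.474], [0.71, 0.391], [0.664, 0.412]]
106 173 183 271 4972 zmax 1.09 0.006 [[0.596, 0.487], [0.612, 0.344], [0.415, 0.318], [0.4, 0.459]]
337 483 191 265 7792 zmax 1.09 0.01 [[0.447, -0.059], [0.611, -0.074], [0.583, -0.41], [0.42, -0.39]]
528 559 201 261 702 zmax 1.09 0.089 [[0.573, -0.513], [0.573, -0.586], [0.433, -0.579], [0.433, -0.508]]
184 207 219 284 306 zmax 0.025 0.017 [[0.52, 0.297], [0.525, 0.279], [0.376, 0.237], [0.371, 0.255]]
250 259 223 289 290 zmax 1.09 0.017 [[0.516, 0.14], [0.516, 0.123], [0.363, 0.116], [0.362, 0.133]]
357 435 297 313 708 zmax 1.09 0.007 [[0.346, -0.111], [0.348, -0.291], [0.312, -0.29], [0.31, -0.11]]
```

View pics/rack0.png

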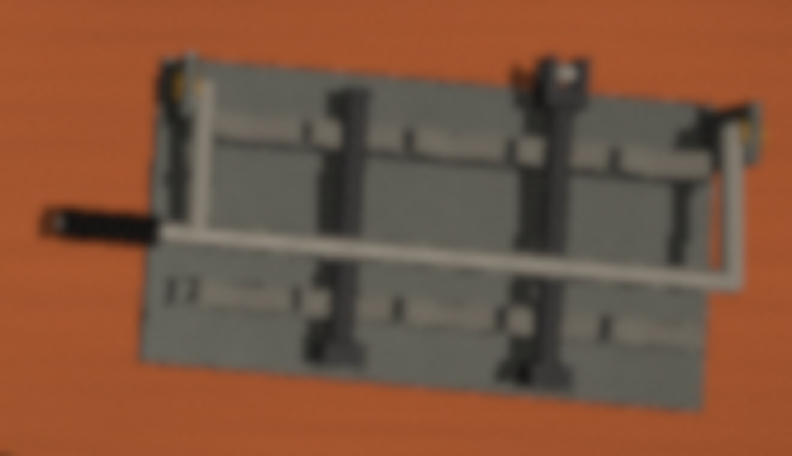

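Zoomed in, the rod at rack crop column 345 (near +y) has no fork, so it is the worn one, sitting in the y=+48 cradle. The rod at crop column 555 has its fork (y=-48). Next I'll compute poses.

```bash
cat > m.py <<'E'
from h import *
c=pickle.load(open("top.pkl","rb")); P=xyz(c); hsv=cv2.cvtColor(c["color"],cv2.COLOR_BGR2HSV)
f=lambda x,y:(x/4.8+325-.4,y/4.8+180-.4)
bl=ray(c,*f(142,362),.008);br=ray(c,*f(703,408),.008);tl=ray(c,*f(165,60),.008)
d=bl-br;print("plate len",np.hypot(*d[:2]),"side",np.hypot(*(tl-bl)[:2]),"yaw",np.arctan2(-d[0],d[1]),"yaw side",np.arctan2(*(tl-bl)[[1,0]]))
a=np.arctan2(-d[0],d[1]); ex=np.array([np.cos(a),np.sin(a)]);ey=np.array([-ex[1],ex[0]])
O=(bl+br)[:2]/2+.075*ex; print("rack O",O)
W=lambda x,y,z:np.r_[O+x*ex+y*ey,z]
print("grip pred",W(-.015,.163,.058),"meas",ray(c,*f(100,227),.064)); 
for n,p,q,z in(("worn",(352,100),(340,350),.048),("rod5",(562,85),(550,370),.048),("bar",(165,232),(740,283),.063)):
    r=[(lambda w:np.round([(w[:2]-O)@ex,(w[:2]-O)@ey],4))(ray(c,*f(*k),z)) for k in(p,q)];print(n,r)
for b,n in((blobs((hsv[...,1]<110)&(P[...,2]<.04)&(np.abs(np.arange(560)-195)<20)&(np.abs(np.arange(420)-252)<45)[:,None]),"A"),(blobs((hsv[...,1]<110)&(P[...,2]<.04)&(np.abs(np.arange(560)-255)<14)&(np.abs(np.arange(420)-255)<45)[:,None]),"B")):
    v,u=np.nonzero(b[0]); X=np.array([ray(c,i,j,.013)[:2] for i,j in zip(u,v)])
    (x,y,),e,_=cv2.minAreaRect((X*1000).astype(np.float32)); vx=cv2.fitLine(X.astype(np.float32),cv2.DIST_L2,0,1e-4,1e-5).ravel()
    k=vx[:2]*np.sign(vx[0]); t=(X-vx[2:])@k; mid=vx[2:]+k*((t.max()+t.min())/2-.006)
    print(n,len(u),"ext",t.max()-t.min(),"yaw",np.arctan2(k[1],k[0]),"origin",mid)
    w=(X-vx[2:])@np.array([-k[1],k[0]]); print("width by pos",[np.ptp(w[(t>=lo)&(t<lo+.012)]).round(3) for lo in np.arange(t.min(),t.max(),.012)])
box=np.array([ray(c,*q,.045)[:2] for q in((109,190),(165,185),(173,264),(116,271))]);print("box",box.mean(0),box)
pl=ray(c,325,280,.02);print("plug",pl)
E
python3 m.py
```

```text
plate len 0.26973617429370655 side 0.1474185364138371 yaw -0.07266611493482082 yaw side -0.08200899043693706
rack O [ 0.50795779 -0.24357391]
grip pred [ 0.50483153 -0.07991504  0.058     ] meas [ 0.50551927 -0.0766933   0.064     ]
worn [array([0.0553, 0.0506]), array([-0.0617,  0.0494])]
rod5 [array([ 0.0703, -0.047 ]), array([-0.063, -0.048])]
bar [array([-0.0144,  0.1362]), array([-0.0164, -0.1276])]
A 306 ext 0.1525442141681585 yaw 0.28446692 origin [0.44248145 0.26203212]
width by pos [np.float64(0.017), np.float64(0.008), np.float64(0.008), np.float64(0.008), np.float64(0.008), np.float64(0.008), np.float64(0.008), np.float64(0.007), np.float64(0.008), np.float64(0.008), np.float64(0.012), np.float64(0.019), np.float64(0.019)]
B 289 ext 0.1520967106746015 yaw 0.04887184 origin [0.43343798 0.1266438 ]
width by pos [np.float64(0.016), np.float64(0.007), np.float64(0.007), np.float64(0.007), np.float64(0.007), np.float64(0.005), np.float64(0.007), np.float64(0.007), np.float64(0.007), np.float64(0.005), np.float64(0.009), np.float64(0.017), np.float64(0.017)]
box [0.5019255  0.38368297] [[0.58613103 0.45951989]
 [0.59854682 0.33165769]
 [0.41989312 0.30784394]
 [0.40313102 0.43571036]]
plug [ 0.3858583  -0.03508012  0.02      ]
```

View pics/rack0s.png

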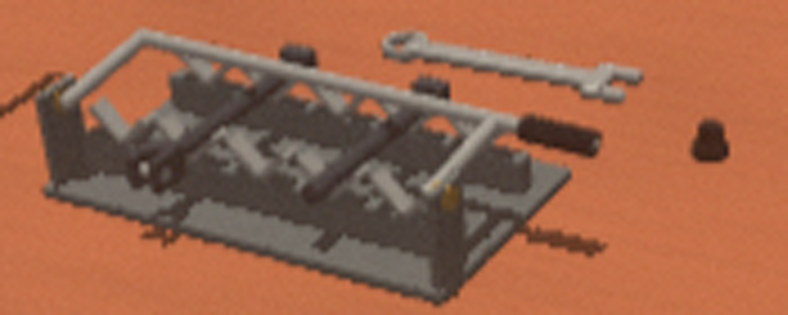

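```bash
cat > g.py <<'E'
import sys; from h import *; from cell import *
def go(x,y,z,yaw):
    s=observe(); R=Rot.from_euler("xyz",s["tool_rot"]); T=Rot.from_euler("xyz",[np.pi,0,yaw])
    d=R.inv().apply(np.array([x,y,z])-s["tool_pos"]); w=(R.inv()*T).as_rotvec(degrees=True)
    print("t=%.1f"%s["time"],"tcp",s["tool_pos"].round(4),"rpy",s["tool_rot"].round(3),"open",round(s["opening"],4),"->travel",d.round(4),"dr",w.round(1),"rows",np.ceil(max(np.linalg.norm(d)/.0417,np.linalg.norm(w)/7.16)))
if __name__=="__main__": go(*map(float,sys.argv[1:]))
E
python3 g.py .505 -.078 .20 1.496
```

```text
t=0.1 tcp [0.207  0.4821 0.2261] rpy [-3.14  -0.     2.736] open 0.0919 ->travel [-0.4948 -0.3969  0.0266] dr [-0.1  0.  71. ] rows 16.0
```

Emit:
arm_command:
  fingers: [-1, -1, -1, -1, -1, -1, -1, -1]
  travel:
    - [-0.25, -0.2, 0.01]
    - [-0.25, -0.2, 0.01]
    - [-0.25, -0.2, 0.01]
    - [-0.25, -0.2, 0.01]
    - [-0.25, -0.2, 0.01]
    - [-0.25, -0.2, 0.01]
    - [-0.25, -0.2, 0.01]
    - [-0.25, -0.2, 0.01]
  dr:
    - [0, 0, 36]
    - [0, 0, 36]
    - [0, 0, 36]
    - [0, 0, 36]
    - [0, 0, 36]
    - [0, 0, 36]
    - [0, 0, 36]
    - [0, 0, 36]

```text
time: 0.77
tool_pos: [0.3587, 0.1972, 0.2165]
tool_rot: [-3.141, 0.001, 2.106]
contact_force: [-0.1, 0.2, -0.9]
opening: 0.0916
grip_force: 0.0
```

```bash
python3 g.py .505 -.078 .20 1.496
```

```text
t=0.8 tcp [0.3587 0.1972 0.2165] rpy [-3.141e+00  1.000e-03  2.106e+00] open 0.0916 ->travel [-0.3113 -0.0146  0.0167] dr [-0.  0. 35.] rows 8.0
```

Emit:
arm_command:
  fingers: [-1, -1, -1, -1, -1, -1, -1, -1]
  travel:
    - [-0.311, -0.015, 0.017]
    - [-0.311, -0.015, 0.017]
    - [-0.311, -0.015, 0.017]
    - [-0.311, -0.015, 0.017]
    - [-0.311, -0.015, 0.017]
    - [-0.311, -0.015, 0.017]
    - [-0.311, -0.015, 0.017]
    - [-0.311, -0.015, 0.017]
  dr:
    - [0, 0, 35]
    - [0, 0, 35]
    - [0, 0, 35]
    - [0, 0, 35]
    - [0, 0, 35]
    - [0, 0, 35]
    - [0, 0, 35]
    - [0, 0, 35]

```text
time: 1.43
tool_pos: [0.5055, -0.0792, 0.199]
tool_rot: [3.141, 0.001, 1.494]
contact_force: [0.2, -0.5, -0.3]
opening: 0.0917
grip_force: 0.0
```

```bash
python3 g.py .505 -.078 .039 1.496
python3 - <<'E'
from h import *; from cell import *
c=read_camera("wrist"); pickle.dump(c,open("w.pkl","wb")); cv2.imwrite("pics/w1.png",c["color"]); print(-c["R"].T@c["t"],c["R"][2]); print(proj(c,[.505,-.078,.058]),c["fx"])
E
```

```text
t=1.4 tcp [ 0.5055 -0.0792  0.199 ] rpy [3.141e+00 1.000e-03 1.494e+00] open 0.0917 ->travel [ 0.0013 -0.0006  0.16  ] dr [ 0.   0.1 -0.1] rows 4.0
[ 0.51143838 -0.00572706  0.35762676] [-0.02074864 -0.27347066 -0.96165654]
(np.float64(278.2016493537265), np.float64(197.80040215132962)) 293.15715715172115
```

View pics/w1.png

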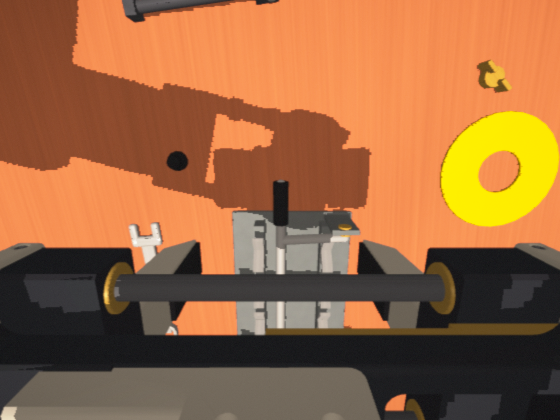

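The wrist view has the sleeve at column 281, rows 181–226, about 2–3 mm off the predicted spot. I'll descend with that correction and pinch.

Emit:
arm_command:
  fingers: [-1, -1, -1, -1, -1, -1, -1, -1]
  travel:
    - [-0.002, 0.002, 0.03]
    - [-0.002, 0.002, 0.06]
    - [-0.002, 0.002, 0.09]
    - [-0.002, 0.002, 0.12]
    - [-0.002, 0.002, 0.14]
    - [-0.002, 0.002, 0.155]
    - [-0.002, 0.002, 0.16]
    - [-0.002, 0.002, 0.16]
  dr:
    - [0, 0, 0]
    - [0, 0, 0]
    - [0, 0, 0]
    - [0, 0, 0]
    - [0, 0, 0]
    - [0, 0, 0]
    - [0, 0, 0]
    - [0, 0, 0]

```text
time: 2.15
tool_pos: [0.505, -0.0766, 0.0385]
tool_rot: [-3.139, -0.001, 1.497]
contact_force: [0.3, -0.3, 0.1]
opening: 0.0919
grip_force: 0.0
```

Emit:
arm_command:
  fingers: [0.7, 0.7, 0.7, 0.7, 0.7, 0.7, 0.7, 0.7]
  squeeze: 8
  travel:
    - [0, 0, 0]
    - [0, 0, 0]
    - [0, 0, 0]
    - [0, 0, 0]
    - [0, 0, 0]
    - [0, 0, 0]
    - [0, 0, 0]
    - [0, 0, 0]
  dr:
    - [0, 0, 0]
    - [0, 0, 0]
    - [0, 0, 0]
    - [0, 0, 0]
    - [0, 0, 0]
    - [0, 0, 0]
    - [0, 0, 0]
    - [0, 0, 0]

```text
time: 2.82
tool_pos: [0.506, -0.0771, 0.0398]
tool_rot: [3.141, -0.0, 1.497]
contact_force: [0.2, -0.0, -0.1]
opening: 0.0433
grip_force: 0.0
```

Emit:
arm_command:
  fingers: [1, 1, 1, 1, 1, 1, 1, 1]
  squeeze: 20
  travel:
    - [0, 0, 0]
    - [0, 0, 0]
    - [0, 0, 0]
    - [0, 0, 0]
    - [0, 0, 0]
    - [0, 0, 0]
    - [0, 0, 0]
    - [0, 0, 0]
  dr:
    - [0, 0, 0]
    - [0, 0, 0]
    - [0, 0, 0]
    - [0, 0, 0]
    - [0, 0, 0]
    - [0, 0, 0]
    - [0, 0, 0]
    - [0, 0, 0]

```text
time: 3.48
tool_pos: [0.5069, -0.0773, 0.0399]
tool_rot: [3.14, 0.0, 1.496]
contact_force: [4.9, 0.2, -2.7]
opening: 0.0153
grip_force: 20.0
```

```bash
python3 - <<'E'
import numpy as np
for a in np.linspace(0,2.1,17)[1:]: print(round(a,2),"y",round(.07*(1-np.cos(a)),4),"z",round(-.07*np.sin(a),4))
E
python3 g.py .506 -.081 .039 1.496; python3 -c "
from cell import *; s=observe(); print(s['contact_force'],s['grip_force'])"
```

```text
0.13 y 0.0006 z -0.0092
0.26 y 0.0024 z -0.0182
0.39 y 0.0054 z -0.0269
0.52 y 0.0094 z -0.0351
0.66 y 0.0145 z -0.0427
0.79 y 0.0206 z -0.0496
0.92 y 0.0275 z -0.0556
1.05 y 0.0352 z -0.0607
1.18 y 0.0434 z -0.0648
1.31 y 0.0521 z -0.0677
1.44 y 0.0611 z -0.0694
1.58 y 0.0703 z -0.07
1.71 y 0.0795 z -0.0694
1.84 y 0.0884 z -0.0675
1.97 y 0.0971 z -0.0645
2.1 y 0.1053 z -0.0604
t=3.5 tcp [ 0.5069 -0.0773  0.0399] rpy [3.14  0.    1.496] open 0.0153 ->travel [-0.0038 -0.0006  0.0009] dr [0.1 0.  0. ] rows 1.0
[ 4.8918984   0.21533172 -2.71015061] 19.99613732099533
```

Emit:
arm_command:
  fingers: [1, 1, 1, 1, 1, 1, 1, 1]
  travel:
    - [0, 0.001, -0.009]
    - [0, 0.002, -0.018]
    - [0, 0.005, -0.027]
    - [0, 0.009, -0.035]
    - [0, 0.0145, -0.043]
    - [0, 0.0205, -0.0495]
    - [0, 0.0275, -0.0555]
    - [0, 0.035, -0.0605]
  dr:
    - [0, 0, 0]
    - [0, 0, 0]
    - [0, 0, 0]
    - [0, 0, 0]
    - [0, 0, 0]
    - [0, 0, 0]
    - [0, 0, 0]
    - [0, 0, 0]

```text
time: 4.15
tool_pos: [0.5415, -0.0804, 0.0976]
tool_rot: [-3.141, 0.0, 1.496]
contact_force: [10.2, -4.7, -26.1]
opening: 0.0153
grip_force: 20.0
```

Force points inward along the radius, so I'm slightly outside the arc. I'll ease 2 mm inward as I continue.

Emit:
arm_command:
  fingers: [1, 1, 1, 1, 1, 1, 1, 1]
  travel:
    - [0, 0.0085, -0.002]
    - [0, 0.017, -0.005]
    - [0, 0.026, -0.0065]
    - [0, 0.035, -0.007]
    - [0, 0.044, -0.0065]
    - [0, 0.0525, -0.005]
    - [0, 0.061, -0.002]
    - [0, 0.069, 0.0015]
  dr:
    - [0, 0, 0]
    - [0, 0, 0]
    - [0, 0, 0]
    - [0, 0, 0]
    - [0, 0, 0]
    - [0, 0, 0]
    - [0, 0, 0]
    - [0, 0, 0]

```text
time: 4.82
tool_pos: [0.6083, -0.0854, 0.0987]
tool_rot: [-3.138, 0.001, 1.497]
contact_force: [-4.4, -3.3, 4.6]
opening: 0.0153
grip_force: 20.0
```

Run:
```python
from h import *; from cell import *
s=observe(); print(s["tool_pos"],s["contact_force"],s["grip_force"])
O=np.array([.508,-.2425]);a=-.075;ex=np.array([np.cos(a),np.sin(a)]);ey=np.array([-ex[1],ex[0]])
p=s["tool_pos"]; r=np.array([(p[:2]-O)@ex,(p[:2]-O)@ey,p[2]+.019]); print("rack",r,"angle",np.arctan2(r[2]-.058,.055-r[0]),np.hypot(r[2]-.058,.055-r[0]))
```

```text
[ 0.60825996 -0.08544689  0.0986732 ] [-4.40811977 -3.33400271  4.60453439] 20.00057816505432
rack [0.08821017 0.16412405 0.1176732 ] angle 2.0786421933723616 0.06829206579541397
```

Emit:
arm_command:
  fingers: [1, 1, 1, 1, 1]
  travel:
    - [0, 0.003, 0.0015]
    - [0, 0.005, 0.003]
    - [0, 0.005, 0.003]
    - [0, 0.005, 0.003]
    - [0, 0.005, 0.003]
  dr:
    - [0, 0, 0]
    - [0, 0, 0]
    - [0, 0, 0]
    - [0, 0, 0]
    - [0, 0, 0]

```text
time: 5.23
tool_pos: [0.6115, -0.0857, 0.0965]
tool_rot: [-3.135, 0.001, 1.497]
contact_force: [-13.0, -3.2, 13.9]
opening: 0.0155
grip_force: 20.0
```

Run:
```python
from h import *; from cell import *
c=read_camera("top"); pickle.dump(c,open("top1.pkl","wb"))
s=read_camera("scene"); 
cv2.imwrite("pics/open1.png",np.hstack([cv2.resize(c["color"][170:275,325:490],(480,300)),cv2.resize(s["color"][145:245,110:210],(300,300))]))
```

```text
(no output)
```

View pics/open1.png

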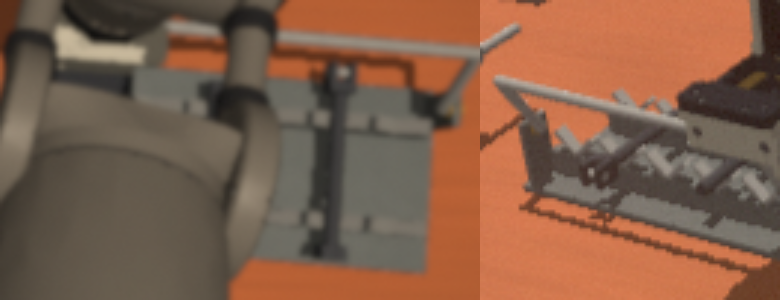

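The bar is laid back behind the hinge, and force rises against the stop, so it is fully open. Now I'll lead it shut.

Emit:
arm_command:
  fingers: [1, 1, 1, 1, 1, 1, 1, 1]
  travel:
    - [0, -0.009, -0.005]
    - [0, -0.019, -0.0085]
    - [0, -0.028, -0.011]
    - [0, -0.037, -0.0115]
    - [0, -0.046, -0.011]
    - [0, -0.055, -0.0095]
    - [0, -0.064, -0.0065]
    - [0, -0.072, -0.002]
  dr:
    - [0, 0, 0]
    - [0, 0, 0]
    - [0, 0, 0]
    - [0, 0, 0]
    - [0, 0, 0]
    - [0, 0, 0]
    - [0, 0, 0]
    - [0, 0, 0]

```text
time: 6.0
tool_pos: [0.5444, -0.0799, 0.0996]
tool_rot: [3.135, 0.0, 1.496]
contact_force: [4.5, 1.5, 4.6]
opening: 0.0153
grip_force: 20.0
```

```bash
cat > st.py <<'E'
from h import *; from cell import *
s=observe(); print(s["time"],s["tool_pos"].round(4),s["contact_force"].round(1),s["grip_force"].round(1),s["opening"].round(4))
O=np.array([.508,-.2425]);a=-.075;ex=np.array([np.cos(a),np.sin(a)]);ey=np.array([-ex[1],ex[0]])
p=s["tool_pos"]; r=np.array([(p[:2]-O)@ex,(p[:2]-O)@ey,p[2]+.019]); print("rack",r.round(4),"angle",np.arctan2(r[2]-.0585,.0565-r[0]).round(3),np.hypot(r[2]-.0585,.0565-r[0]).round(4))
E
python3 st.py
```

```text
Traceback (most recent call last):
  File "st.py", line 2, in <module>
    s=observe(); print(s["time"],s["tool_pos"].round(4),s["contact_force"].round(1),s["grip_force"].round(1),s["opening"].round(4))
                                                                                    ^^^^^^^^^^^^^^^^^^^^^
AttributeError: 'float' object has no attribute 'round'
```

Emit:
arm_command:
  fingers: [1, 1, 1, 1, 1, 1, 1, 1]
  travel:
    - [0, -0.008, 0.005]
    - [0, -0.015, 0.011]
    - [0, -0.0215, 0.018]
    - [0, -0.0265, 0.0255]
    - [0, -0.031, 0.034]
    - [0, -0.034, 0.0425]
    - [0, -0.036, 0.0515]
    - [0, -0.037, 0.061]
  dr:
    - [0, 0, 0]
    - [0, 0, 0]
    - [0, 0, 0]
    - [0, 0, 0]
    - [0, 0, 0]
    - [0, 0, 0]
    - [0, 0, 0]
    - [0, 0, 0]

```text
time: 6.67
tool_pos: [0.5064, -0.0769, 0.0364]
tool_rot: [3.14, -0.0, 1.496]
contact_force: [6.4, 3.2, 3.5]
opening: 0.0153
grip_force: 20.0
```

Emit:
arm_command:
  fingers: [1, 1, 1, 1]
  travel:
    - [0, 0, 0.0015]
    - [0, 0, 0.0015]
    - [0, 0, 0.0015]
    - [0, 0, 0.0015]
  dr:
    - [0, 0, 0]
    - [0, 0, 0]
    - [0, 0, 0]
    - [0, 0, 0]

```text
time: 7.0
tool_pos: [0.5063, -0.0769, 0.0343]
tool_rot: [3.141, -0.0, 1.497]
contact_force: [5.9, 2.0, 1.2]
opening: 0.0155
grip_force: 20.0
```

```bash
sed -i 's/s\["grip_force"\].round(1),s\["opening"\].round(4)/s["grip_force"],s["opening"]/' st.py; python3 st.py
```

```text
7.0 [ 0.5063 -0.0769  0.0343] [5.9 2.  1.2] 19.999149441719055 0.015526978306396348
rack [-0.0141  0.165   0.0533] angle -0.074 0.0708
```

Run:
```python
from h import *; from cell import *
s=read_camera("scene"); s0=pickle.load(open("scene.pkl","rb"))
f=lambda im:cv2.resize(im[150:240,110:220],None,fx=3.6,fy=3.6,interpolation=cv2.INTER_CUBIC)
cv2.imwrite("pics/shut1.png",np.hstack([f(s0["color"]),f(s["color"])]))
```

```text
(no output)
```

View pics/shut1.png

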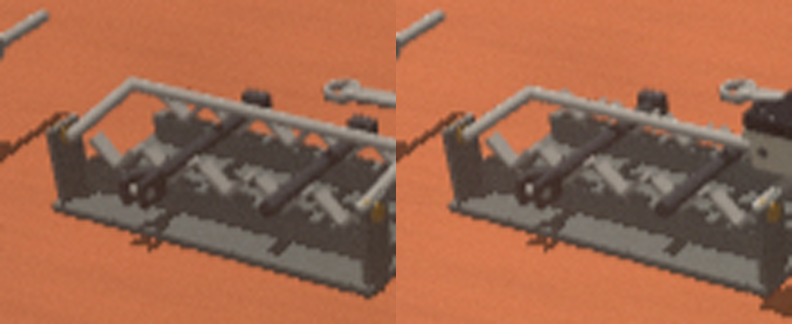

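The bar now sits lower than it started (zoomed corner row 80 → 90), so the keeper was slightly ajar at first. I'll press gently until the shut stop is felt.

Emit:
arm_command:
  fingers: [1, 1, 1, 1, 1, 1]
  travel:
    - [0, 0, 0.0015]
    - [0, 0, 0.003]
    - [0, 0, 0.0045]
    - [0, 0, 0.006]
    - [0, 0, 0.006]
    - [0, 0, 0.006]
  dr:
    - [0, 0, 0]
    - [0, 0, 0]
    - [0, 0, 0]
    - [0, 0, 0]
    - [0, 0, 0]
    - [0, 0, 0]

```text
time: 7.55
tool_pos: [0.5064, -0.0771, 0.0308]
tool_rot: [3.14, 0.0, 1.497]
contact_force: [-1.4, 3.5, 23.4]
opening: 0.0151
grip_force: 20.0
```

```bash
python3 st.py
```

```text
7.55 [ 0.5064 -0.0771  0.0308] [-1.4  3.5 23.4] 19.997176229953766 0.015128932814578087
rack [-0.014   0.1648  0.0498] angle -0.123 0.071
```

The shut stop is reached (23 N). Now I'll open it again.

Emit:
arm_command:
  fingers: [1, 1, 1, 1, 1, 1, 1, 1]
  squeeze: 25
  travel:
    - [0, 0.001, -0.011]
    - [0, 0.0025, -0.02]
    - [0, 0.0055, -0.029]
    - [0, 0.0095, -0.037]
    - [0, 0.0145, -0.0445]
    - [0, 0.021, -0.051]
    - [0, 0.028, -0.057]
    - [0, 0.0355, -0.062]
  dr:
    - [0, 0, 0]
    - [0, 0, 0]
    - [0, 0, 0]
    - [0, 0, 0]
    - [0, 0, 0]
    - [0, 0, 0]
    - [0, 0, 0]
    - [0, 0, 0]

```text
time: 8.22
tool_pos: [0.5311, -0.0787, 0.0902]
tool_rot: [-3.117, -0.001, 1.498]
contact_force: [-39.2, -0.5, 33.7]
opening: 0.0152
grip_force: 25.0
```

```bash
python3 st.py
```

```text
8.2167 [ 0.5311 -0.0787  0.0902] [-39.2  -0.5  33.7] 24.99297983944416 0.015238666239085851
rack [0.0108 0.165  0.1092] angle 0.837 0.0683
```

```bash
python3 - <<'E'
from h import *; from cell import *
w=read_camera("wrist"); s=read_camera("scene")
cv2.imwrite("pics/bind.png",np.hstack([cv2.resize(w["color"][140:400,180:400],(360,425)),cv2.resize(s["color"][140:240,110:210],(425,425))]))
E
python3 st.py
```

```text
8.3167 [ 0.5333 -0.079   0.0919] [-31.4   0.   32.1] 24.988020211458206 0.015087673165262987
rack [0.013  0.165  0.1109] angle 0.878 0.0681
```

View pics/bind.png

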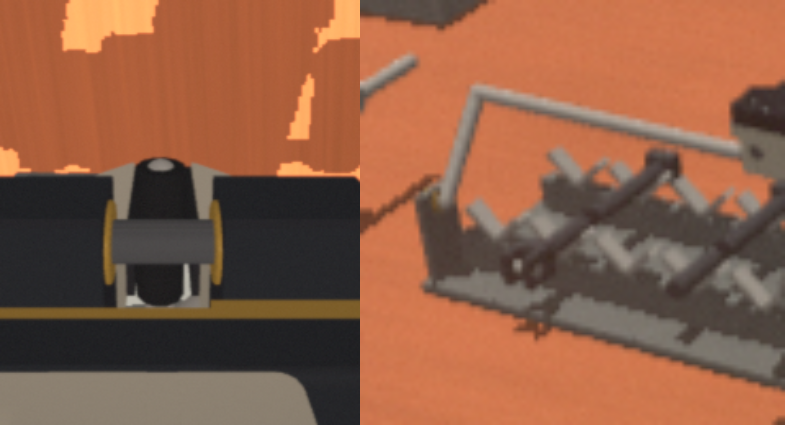

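The sleeve is still held between the pads, but there is a radial load, so the grip has probably slipped. I'll relax the load and re-measure.

Emit:
arm_command:
  fingers: [1, 1, 1, 1]
  travel:
    - [0, -0.002, -0.001]
    - [0, -0.004, -0.002]
    - [0, -0.004, -0.003]
    - [0, -0.004, -0.003]
  dr:
    - [0, 0, 0]
    - [0, 0, 0]
    - [0, 0, 0]
    - [0, 0, 0]

```text
time: 8.65
tool_pos: [0.5338, -0.0792, 0.0932]
tool_rot: [-3.133, -0.001, 1.497]
contact_force: [-8.6, 0.1, 3.8]
opening: 0.0153
grip_force: 25.0
```

```bash
python3 st.py
python3 - <<'E'
from h import *; from cell import *
s=observe();print(s["torque"],s["tool_rot"])
w=read_camera("wrist");P=xyz(w);hsv=cv2.cvtColor(w["color"],cv2.COLOR_BGR2HSV)
O=np.array([.508,-.2425]);a=-.075;ex=np.array([np.cos(a),np.sin(a)]);ey=np.array([-ex[1],ex[0]])
# sleeve: dark pixels in central gap
for v in range(236,330,6):
    row=P[v,262:296]; i=np.nanargmin(w["z_map"][v,262:296]+ (w["z_map"][v,262:296]==0)*9); p=row[i]; print(v,262+i,np.round([(p[:2]-O)@ex,(p[:2]-O)@ey,p[2]],4))
E
```

```text
8.65 [ 0.5338 -0.0792  0.0932] [-8.6  0.1  3.8] 24.999847412109375 0.01530381632171477
rack [0.0135 0.1648 0.1122] angle 0.896 0.0688
[-0.13076046  1.60353713 -0.03966684] [-3.13306547e+00 -5.33916555e-04  1.49687339e+00]
236 280 [0.0144 0.1856 0.1147]
242 277 [0.013  0.184  0.1187]
248 284 [0.0164 0.1829 0.1235]
254 278 [0.0135 0.1795 0.1228]
260 278 [0.0135 0.1769 0.1238]
266 263 [0.0064 0.1746 0.1257]
272 262 [0.0063 0.1741 0.1307]
278 281 [0.015  0.196  0.1756]
284 288 [0.017  0.1952 0.1776]
290 280 [0.0148 0.1935 0.178 ]
296 283 [0.0156 0.192  0.1787]
302 262 [0.0068 0.1648 0.1404]
308 262 [0.0067 0.1617 0.1402]
314 262 [0.0067 0.1593 0.1411]
320 262 [0.0066 0.1556 0.1402]
326 277 [0.013  0.1389 0.1225]
```

Sleeve top measures z≈0.1235, so the sleeve centre is only 3 mm above the grasp point. The grip is good and the load is gone, so I'll continue the arc from 0.945 rad.

Emit:
arm_command:
  fingers: [1, 1, 1, 1]
  travel:
    - [0, 0.0085, -0.0055]
    - [0, 0.018, -0.01]
    - [0, 0.0275, -0.0125]
    - [0, 0.0375, -0.014]
  dr:
    - [0, 0, 0]
    - [0, 0, 0]
    - [0, 0, 0]
    - [0, 0, 0]

```text
time: 9.03
tool_pos: [0.5725, -0.0825, 0.1085]
tool_rot: [-3.136, 0.0, 1.497]
contact_force: [-6.8, -1.5, 5.6]
opening: 0.0154
grip_force: 25.0
```

```bash
python3 st.py
```

```text
9.0333 [ 0.5725 -0.0825  0.1085] [-6.8 -1.5  5.6] 25.001758933067322 0.015350425910426424
rack [0.0524 0.1644 0.1275] angle 1.511 0.0691
```

Emit:
arm_command:
  fingers: [1, 1, 1, 1, 1, 1, 1]
  travel:
    - [0, 0.01, 0]
    - [0, 0.02, 0.0015]
    - [0, 0.03, 0.0045]
    - [0, 0.039, 0.009]
    - [0, 0.042, 0.0105]
    - [0, 0.044, 0.0115]
    - [0, 0.044, 0.0115]
  dr:
    - [0, 0, 0]
    - [0, 0, 0]
    - [0, 0, 0]
    - [0, 0, 0]
    - [0, 0, 0]
    - [0, 0, 0]
    - [0, 0, 0]

```text
time: 9.62
tool_pos: [0.6116, -0.0857, 0.098]
tool_rot: [-3.125, 0.001, 1.497]
contact_force: [-28.9, -0.6, 26.6]
opening: 0.0149
grip_force: 25.0
```

```bash
python3 st.py
```

```text
9.6167 [ 0.6116 -0.0857  0.098 ] [-28.9  -0.6  26.6] 24.989822208881378 0.014869484903719785
rack [0.0916 0.1641 0.117 ] angle 2.111 0.0682
```

At the stop again. I'll release, lift clear and head for the worn rod.

Emit:
arm_command:
  fingers: [1, 1, 0, 0, 0, 0, 0, 0]
  travel:
    - [0, -0.002, -0.001]
    - [0, -0.003, -0.002]
    - [0, -0.003, -0.002]
    - [0, -0.003, -0.002]
    - [0, -0.003, -0.002]
    - [0, -0.003, -0.002]
    - [0, -0.003, -0.002]
    - [0, -0.003, -0.002]
  dr:
    - [0, 0, 0]
    - [0, 0, 0]
    - [0, 0, 0]
    - [0, 0, 0]
    - [0, 0, 0]
    - [0, 0, 0]
    - [0, 0, 0]
    - [0, 0, 0]

```text
time: 10.28
tool_pos: [0.6158, -0.0852, 0.0985]
tool_rot: [-3.142, -0.0, 1.497]
contact_force: [-0.5, 0.2, -0.5]
opening: 0.0454
grip_force: 0.0
```

Emit:
arm_command:
  fingers: [0, 0, 0, 0, 0, 0, 0, 0]
  travel:
    - [0, 0, -0.015]
    - [0, 0, -0.03]
    - [0, 0, -0.05]
    - [0, 0, -0.08]
    - [0, 0, -0.11]
    - [0, 0, -0.11]
    - [0, 0, -0.11]
    - [0, 0, -0.11]
  dr:
    - [0, 0, 0]
    - [0, 0, 0]
    - [0, 0, 0]
    - [0, 0, 0]
    - [0, 0, 7]
    - [0, 0, 14]
    - [0, 0, 21]
    - [0, 0, 28]

```text
time: 10.95
tool_pos: [0.6159, -0.0853, 0.2094]
tool_rot: [3.14, -0.0, 1.002]
contact_force: [0.3, 0.2, -0.2]
opening: 0.0459
grip_force: 0.0
```

```bash
python3 g.py .512 -.194 .20 -0.075; python3 -c "
from cell import *; s=observe(); print(s['contact_force'])"
```

```text
t=10.9 tcp [ 0.6159 -0.0853  0.2094] rpy [ 3.14  -0.     1.002] open 0.0459 ->travel [-0.1476 -0.029   0.0093] dr [ 0.1 -0.1 61.7] rows 9.0
[ 0.32657011  0.19570811 -0.17767617]
```

Emit:
arm_command:
  fingers: [0, 0, 0, 0, 0, 0, 0, 0]
  travel:
    - [-0.03, -0.006, 0.002]
    - [-0.06, -0.012, 0.004]
    - [-0.09, -0.018, 0.006]
    - [-0.12, -0.024, 0.008]
    - [-0.1475, -0.029, 0.009]
    - [-0.1475, -0.029, 0.009]
    - [-0.1475, -0.029, 0.009]
    - [-0.1475, -0.029, 0.009]
  dr:
    - [0, 0, 7]
    - [0, 0, 14]
    - [0, 0, 21]
    - [0, 0, 28]
    - [0, 0, 35]
    - [0, 0, 42]
    - [0, 0, 49]
    - [0, 0, 56]

```text
time: 11.62
tool_pos: [0.5121, -0.1952, 0.1998]
tool_rot: [-3.142, -0.0, 0.023]
contact_force: [0.0, -1.0, 0.2]
opening: 0.0459
grip_force: 0.0
```

Emit:
arm_command:
  fingers: [0, 0, 0]
  travel:
    - [0, 0, 0]
    - [0, 0, 0]
    - [0, 0, 0]
  dr:
    - [0, 0, 5.7]
    - [0, 0, 5.7]
    - [0, 0, 5.7]

```text
time: 11.87
tool_pos: [0.5125, -0.1945, 0.1997]
tool_rot: [-3.142, -0.0, -0.066]
contact_force: [-0.6, 0.5, 1.6]
opening: 0.0462
grip_force: 0.0
```

```bash
python3 g.py .512 -.194 .023 -0.075
python3 - <<'E'
from h import *; from cell import *
c=read_camera("wrist"); pickle.dump(c,open("w.pkl","wb")); cv2.imwrite("pics/w2.png",c["color"])
O=np.array([.508,-.2425]);a=-.075;ex=np.array([np.cos(a),np.sin(a)]);ey=np.array([-ex[1],ex[0]])
for x,y,z in((0,.048,.042),(.06,.048,.042),(-.06,.048,.042),(.072,-.048,.042),(0,-.048,.042),(-.04,0,.042),(.04,0,.042),(.09,.16,.118)):print(x,y,np.round(proj(c,np.r_[O+x*ex+y*ey,z])))
t=read_camera("top"); pickle.dump(t,open("top2.pkl","wb"))
E
```

```text
t=11.9 tcp [ 0.5125 -0.1945  0.1997] rpy [-3.142 -0.    -0.066] open 0.0462 ->travel [-0.0005 -0.0005  0.1767] dr [-0.  -0.   0.5] rows 5.0
0 0.048 [279. 197.]
0.06 0.048 [280. 141.]
-0.06 0.048 [279. 247.]
0.072 -0.048 [372. 130.]
0 -0.048 [366. 197.]
-0.04 0 [321. 231.]
0.04 0 [324. 161.]
0.09 0.16 [136. 105.]
```

View pics/w2.png

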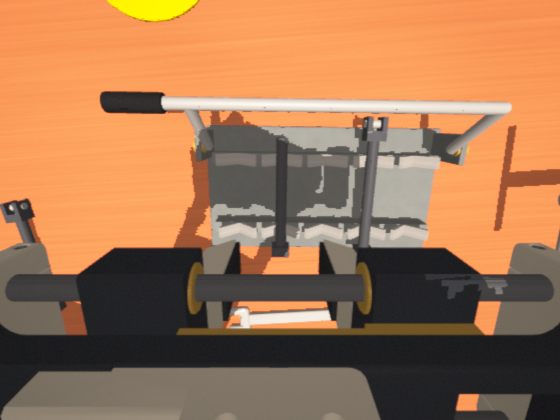

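Keeper stays open (bar at rows 100–108). The worn rod is at column 282, bare at the top, with its nut at row 249, about 2 mm to the right of prediction. Descending to grasp it.

Emit:
arm_command:
  fingers: [0, 0, 0, 0, 0, 0, 0, 0]
  travel:
    - [-0.001, 0.001, 0.03]
    - [-0.001, 0.001, 0.06]
    - [-0.001, 0.001, 0.09]
    - [-0.001, 0.001, 0.12]
    - [-0.001, 0.001, 0.145]
    - [-0.001, 0.001, 0.165]
    - [-0.001, 0.001, 0.176]
    - [-0.001, 0.001, 0.176]
  dr:
    - [0, 0, 0.5]
    - [0, 0, 0.5]
    - [0, 0, 0.5]
    - [0, 0, 0.5]
    - [0, 0, 0.5]
    - [0, 0, 0.5]
    - [0, 0, 0.5]
    - [0, 0, 0.5]

```text
time: 12.63
tool_pos: [0.51, -0.1947, 0.0215]
tool_rot: [-3.14, 0.004, -0.076]
contact_force: [-0.4, 0.2, 0.3]
opening: 0.0461
grip_force: 0.0
```

Emit:
arm_command:
  fingers: [1, 1, 1, 1, 1, 1, 1, 1]
  squeeze: 30
  travel:
    - [0, 0, 0]
    - [0, 0, 0]
    - [0, 0, 0]
    - [0, 0, 0]
    - [0, 0, 0]
    - [0, 0, 0]
    - [0, 0, 0]
    - [0, 0, 0]
  dr:
    - [0, 0, 0]
    - [0, 0, 0]
    - [0, 0, 0]
    - [0, 0, 0]
    - [0, 0, 0]
    - [0, 0, 0]
    - [0, 0, 0]
    - [0, 0, 0]

```text
time: 13.3
tool_pos: [0.5118, -0.1962, 0.0244]
tool_rot: [3.141, -0.001, -0.078]
contact_force: [-1.8, -3.6, 4.2]
opening: 0.0112
grip_force: 30.0
```

```bash
python3 st.py; python3 g.py .502 .384 .2 .13
```

```text
13.3 [ 0.5118 -0.1962  0.0244] [-1.8 -3.6  4.2] 30.001484155654907 0.011211696848437848
rack [0.0003 0.0465 0.0434] angle -0.262 0.0582
t=13.3 tcp [ 0.5118 -0.1962  0.0244] rpy [ 3.141e+00 -1.000e-03 -7.800e-02] open 0.0112 ->travel [-0.0545 -0.5775 -0.1763] dr [  0.1  -0.1 -11.9] rows 15.0
```

Emit:
arm_command:
  fingers: [1, 1, 1, 1, 1, 1, 1, 1]
  travel:
    - [0, 0, -0.02]
    - [0, 0, -0.05]
    - [0, 0, -0.085]
    - [0, 0, -0.12]
    - [0, 0, -0.15]
    - [0, -0.035, -0.15]
    - [0, -0.07, -0.15]
    - [0, -0.11, -0.15]
  dr:
    - [0, 0, 0]
    - [0, 0, 0]
    - [0, 0, 0]
    - [0, 0, 0]
    - [0, 0, 0]
    - [0, 0, -2]
    - [0, 0, -4]
    - [0, 0, -6]

```text
time: 13.97
tool_pos: [0.5197, -0.0852, 0.174]
tool_rot: [-3.141, -0.001, 0.026]
contact_force: [0.2, -0.2, -1.3]
opening: 0.0107
grip_force: 30.0
```

```bash
python3 g.py .502 .384 .175 .13
```

```text
t=14.0 tcp [ 0.5197 -0.0852  0.174 ] rpy [-3.141e+00 -1.000e-03  2.600e-02] open 0.0107 ->travel [-0.0053 -0.4695 -0.0009] dr [-0.  -0.  -5.9] rows 12.0
```

Emit:
arm_command:
  fingers: [1, 1, 1, 1, 1, 1, 1, 1]
  travel:
    - [-0.001, -0.04, 0]
    - [-0.001, -0.08, 0]
    - [-0.002, -0.12, 0]
    - [-0.002, -0.16, 0]
    - [-0.003, -0.2, 0]
    - [-0.003, -0.24, 0]
    - [-0.004, -0.28, 0]
    - [-0.004, -0.32, 0]
  dr:
    - [0, 0, -1]
    - [0, 0, -2]
    - [0, 0, -3]
    - [0, 0, -4]
    - [0, 0, -5]
    - [0, 0, -6]
    - [0, 0, -6]
    - [0, 0, -6]

```text
time: 14.63
tool_pos: [0.5061, 0.2361, 0.1734]
tool_rot: [-3.141, 0.001, 0.132]
contact_force: [1.8, -0.7, 0.4]
opening: 0.0109
grip_force: 30.0
```

```bash
python3 g.py .502 .384 .018 .13
```

```text
t=14.6 tcp [0.5061 0.2361 0.1734] rpy [-3.141e+00  1.000e-03  1.320e-01] open 0.0109 ->travel [ 0.0156 -0.1471  0.1554] dr [-0.   0.1  0.1] rows 6.0
```

Emit:
arm_command:
  fingers: [1, 1, 1, 1, 1, 1, 1, 1]
  travel:
    - [0.004, -0.04, 0]
    - [0.008, -0.08, 0]
    - [0.012, -0.115, 0]
    - [0.0155, -0.147, 0]
    - [0.0155, -0.147, 0.02]
    - [0.0155, -0.147, 0.05]
    - [0.0155, -0.147, 0.085]
    - [0.0155, -0.147, 0.115]
  dr:
    - [0, 0, 0]
    - [0, 0, 0]
    - [0, 0, 0]
    - [0, 0, 0]
    - [0, 0, 0]
    - [0, 0, 0]
    - [0, 0, 0]
    - [0, 0, 0]

```text
time: 15.3
tool_pos: [0.502, 0.3819, 0.0565]
tool_rot: [3.141, 0.002, 0.132]
contact_force: [1.5, 0.2, -1.0]
opening: 0.011
grip_force: 30.0
```

Emit:
arm_command:
  fingers: [1, 1, 1, 0.2, 0.2, 0.2, 0.2, 0.2]
  travel:
    - [0, 0, 0.025]
    - [0, 0, 0.04]
    - [0, 0, 0.04]
    - [0, 0, 0.04]
    - [0, 0, 0.04]
    - [0, 0, 0.04]
    - [0, 0, 0.04]
    - [0, 0, 0.04]
  dr:
    - [0, 0, 0]
    - [0, 0, 0]
    - [0, 0, 0]
    - [0, 0, 0]
    - [0, 0, 0]
    - [0, 0, 0]
    - [0, 0, 0]
    - [0, 0, 0]

```text
time: 15.97
tool_pos: [0.5039, 0.3821, 0.0201]
tool_rot: [-3.141, -0.002, 0.132]
contact_force: [-0.4, 0.8, 0.1]
opening: 0.0356
grip_force: 0.0
```

Emit:
arm_command:
  fingers: [0.2, 0.2, 0.2, 0.2, 0.2]
  travel:
    - [0, 0, -0.03]
    - [0, 0, -0.07]
    - [0, 0, -0.11]
    - [0, 0, -0.15]
    - [0, 0, -0.15]
  dr:
    - [0, 0, 0]
    - [0, 0, 0]
    - [0, 0, 0]
    - [0, 0, 0]
    - [0, 0, 0]

```text
time: 16.38
tool_pos: [0.5069, 0.3839, 0.1789]
tool_rot: [-3.135, -0.015, 0.132]
contact_force: [0.0, 0.8, 0.6]
opening: 0.0366
grip_force: 0.0
```

```bash
python3 st.py
python3 - <<'E'
from h import *; from cell import *
w=read_camera("wrist"); t=read_camera("top"); pickle.dump(t,open("top.pkl","wb"))
cv2.imwrite("pics/box.png",np.hstack([cv2.resize(w["color"],(400,300)),cv2.resize(t["color"],(400,300))]))
E
python3 m.py | grep -A1 -E "^[AB] "
```

```text
16.3833 [0.5069 0.3839 0.1789] [0.  0.8 0.6] 0.0 0.03661934845437794
rack [-0.048   0.6246  0.1979] angle 0.927 0.1743
A 322 ext 0.15253436902844142 yaw 0.28532025 origin [0.44237738 0.26238544]
width by pos [np.float64(0.02), np.float64(0.008), np.float64(0.008), np.float64(0.009), np.float64(0.008), np.float64(0.008), np.float64(0.008), np.float64(0.008), np.float64(0.008), np.float64(0.009), np.float64(0.012), np.float64(0.02), np.float64(0.021)]
B 293 ext 0.1520985323248697 yaw 0.04915794 origin [0.43344222 0.12658665]
width by pos [np.float64(0.016), np.float64(0.007), np.float64(0.007), np.float64(0.007), np.float64(0.007), np.float64(0.005), np.float64(0.007), np.float64(0.007), np.float64(0.007), np.float64(0.005), np.float64(0.009), np.float64(0.017), np.float64(0.017)]
```

View pics/box.png

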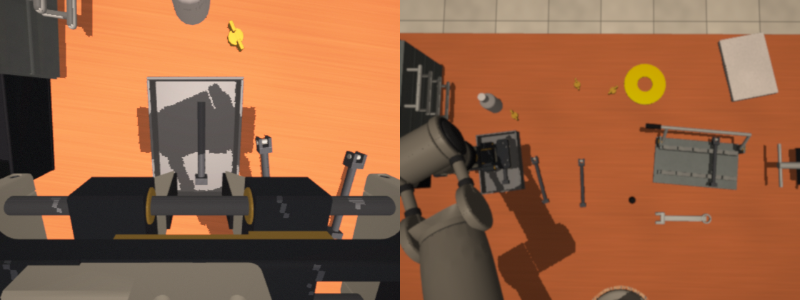

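The worn rod lies in the box (wrist view column 200), and both loose rods are unmoved. Now rod A, opening about 32 mm to clear the box wall.

```bash
python3 g.py .448 .264 .13 .285
```

```text
t=16.5 tcp [0.5042 0.3823 0.1716] rpy [-3.139 -0.005  0.132] open 0.0365 ->travel [-0.0715  0.11    0.041 ] dr [-0.1 -0.3 -8.8] rows 4.0
```

Emit:
arm_command:
  fingers: [0.3, 0.3, 0.3, 0.3, 0.3, 0.3]
  travel:
    - [-0.017, 0.027, 0]
    - [-0.035, 0.055, 0]
    - [-0.053, 0.082, 0.02]
    - [-0.0715, 0.11, 0.04]
    - [-0.0715, 0.11, 0.04]
    - [-0.0715, 0.11, 0.04]
  dr:
    - [0, 0, -3]
    - [0, 0, -6]
    - [0, 0, -8.8]
    - [0, 0, -8.8]
    - [0, 0, -8.8]
    - [0, 0, -8.8]

```text
time: 16.98
tool_pos: [0.4443, 0.2613, 0.1265]
tool_rot: [3.141, 0.006, 0.283]
contact_force: [0.6, 0.5, 0.7]
opening: 0.0322
grip_force: 0.0
```

```bash
python3 g.py .448 .264 .004 .285
cat > wr.py <<'E'
# refine rod under the hand from the wrist view: dark pixels on the counter near expected pose
import sys; from h import *; from cell import *
x0,y0,yaw=map(float,sys.argv[1:4]); c=read_camera("wrist"); P=xyz(c); hsv=cv2.cvtColor(c["color"],cv2.COLOR_BGR2HSV)
k=np.array([np.cos(yaw),np.sin(yaw)]);n=np.array([-k[1],k[0]]); q=P[...,:2]-[x0,y0]; t=q@k; w=q@n
m=(c["z_map"]>0)&(abs(w)<.02)&(abs(t)<.1)&(P[...,2]>.006)&(P[...,2]<.03)&(hsv[...,1]<120)&(hsv[...,2]<120)
print(m.sum(),"t",t[m].min().round(4),t[m].max().round(4)); s=m&(t>-.05)&(t<.05)
for lo in np.arange(-.05,.05,.02):
    r=s&(t>lo)&(t<=lo+.02); 
    if r.sum()>5: print("t %.2f w mid %.4f width %.4f zmax %.4f"%(lo+.01,(w[r].max()+w[r].min())/2,np.ptp(w[r]),P[r][:,2].max()))
E
python3 wr.py .4424 .2622 .285
```

```text
t=17.0 tcp [0.4443 0.2613 0.1265] rpy [3.141 0.006 0.283] open 0.0322 ->travel [ 0.0051 -0.0016  0.1225] dr [ 0.   0.4 -0.1] rows 3.0
1827 t -0.0669 0.0735
t -0.04 w mid -0.0008 width 0.0091 zmax 0.0178
t -0.02 w mid -0.0010 width 0.0107 zmax 0.0187
t -0.00 w mid -0.0010 width 0.0107 zmax 0.0184
t 0.02 w mid -0.0010 width 0.0105 zmax 0.0187
t 0.04 w mid -0.0011 width 0.0103 zmax 0.0179
```

Emit:
arm_command:
  fingers: [0.3, 0.3, 0.3, 0.3, 0.3, 0.3, 0.3]
  travel:
    - [0, 0.001, 0.03]
    - [0, 0.001, 0.06]
    - [0, 0.001, 0.09]
    - [0, 0.001, 0.11]
    - [0, 0.001, 0.12]
    - [0, 0.001, 0.124]
    - [0, 0.001, 0.124]
  dr:
    - [0, 0, 0]
    - [0, 0, 0]
    - [0, 0, 0]
    - [0, 0, 0]
    - [0, 0, 0]
    - [0, 0, 0]
    - [0, 0, 0]

```text
time: 17.62
tool_pos: [0.4477, 0.263, 0.0045]
tool_rot: [-3.141, -0.0, 0.286]
contact_force: [-0.6, 0.6, 0.5]
opening: 0.0322
grip_force: 0.0
```

```bash
python3 g.py .448 .264 .004 .285; python3 st.py
```

```text
t=17.6 tcp [0.4477 0.263  0.0045] rpy [-3.141 -0.     0.286] open 0.0322 ->travel [ 0.0006 -0.0009  0.0005] dr [-0. -0.  0.] rows 1.0
17.6167 [0.4477 0.263  0.0045] [-0.6  0.6  0.5] 0.0 0.0322075886291964
rack [-0.098   0.4995  0.0235] angle -0.223 0.1585
```

Emit:
arm_command:
  fingers: [0.3, 1, 1, 1, 1, 1, 1, 1]
  squeeze: 40
  travel:
    - [0, 0, 0.002]
    - [0, 0, 0.002]
    - [0, 0, 0.002]
    - [0, 0, 0.002]
    - [0, 0, 0.002]
    - [0, 0, 0.002]
    - [0, 0, 0.002]
    - [0, 0, 0.002]
  dr:
    - [0, 0, 0]
    - [0, 0, 0]
    - [0, 0, 0]
    - [0, 0, 0]
    - [0, 0, 0]
    - [0, 0, 0]
    - [0, 0, 0]
    - [0, 0, 0]

```text
time: 18.28
tool_pos: [0.4476, 0.2625, 0.0035]
tool_rot: [-3.141, -0.001, 0.285]
contact_force: [-0.2, 0.4, 4.9]
opening: 0.0104
grip_force: 40.0
```

```bash
python3 st.py
```

```text
18.2833 [0.4476 0.2625 0.0035] [-0.2  0.4  4.9] 40.00136733055115 0.010447500851729448
rack [-0.0981  0.4991  0.0225] angle -0.229 0.1587
```

Emit:
arm_command:
  fingers: [1, 1, 1, 1, 1, 1, 1, 1]
  travel:
    - [0, 0, -0.015]
    - [0, 0, -0.04]
    - [0, 0, -0.075]
    - [0, 0, -0.11]
    - [0, 0, -0.145]
    - [0, 0, -0.16]
    - [0, 0, -0.16]
    - [0, 0, -0.16]
  dr:
    - [0, 0, 0]
    - [0, 0, 0]
    - [0, 0, 0]
    - [0, 0, 0]
    - [0, 0, 3]
    - [0, 0, 6]
    - [0, 0, 9]
    - [0, 0, 9]

```text
time: 18.95
tool_pos: [0.4474, 0.2624, 0.1638]
tool_rot: [-3.141, -0.002, 0.126]
contact_force: [0.0, -0.8, -2.1]
opening: 0.0107
grip_force: 40.0
```

```bash
python3 g.py .517 -.1965 .14 -.077
```

```text
t=18.9 tcp [0.4474 0.2624 0.1638] rpy [-3.141e+00 -2.000e-03  1.260e-01] open 0.0107 ->travel [0.0111 0.464  0.0235] dr [-0.  -0.1 11.7] rows 12.0
```

Emit:
arm_command:
  fingers: [1, 1, 1, 1, 1, 1, 1, 1]
  travel:
    - [0.001, 0.035, 0]
    - [0.002, 0.075, 0]
    - [0.003, 0.115, 0]
    - [0.004, 0.155, 0]
    - [0.005, 0.195, 0]
    - [0.006, 0.235, 0]
    - [0.007, 0.275, 0]
    - [0.008, 0.31, 0]
  dr:
    - [0, 0, 1.5]
    - [0, 0, 3]
    - [0, 0, 4.5]
    - [0, 0, 6]
    - [0, 0, 7.5]
    - [0, 0, 9]
    - [0, 0, 10.5]
    - [0, 0, 11.7]

```text
time: 19.62
tool_pos: [0.4939, -0.0464, 0.1616]
tool_rot: [-3.141, 0.002, -0.076]
contact_force: [0.7, 0.3, -1.6]
opening: 0.0108
grip_force: 40.0
```

```bash
python3 g.py .517 -.1965 .14 -.077
```

```text
t=19.6 tcp [ 0.4939 -0.0464  0.1616] rpy [-3.141e+00  2.000e-03 -7.600e-02] open 0.0108 ->travel [0.0344 0.1479 0.0215] dr [-0.   0.1  0.1] rows 4.0
```

Emit:
arm_command:
  fingers: [1, 1, 1, 1, 1, 1, 1, 1]
  travel:
    - [0.009, 0.037, 0]
    - [0.018, 0.074, 0]
    - [0.026, 0.111, 0]
    - [0.0345, 0.14, 0.01]
    - [0.0345, 0.148, 0.021]
    - [0.0345, 0.148, 0.021]
    - [0.0345, 0.148, 0.021]
    - [0.0345, 0.148, 0.021]
  dr:
    - [0, 0, 0]
    - [0, 0, 0]
    - [0, 0, 0]
    - [0, 0, 0]
    - [0, 0, 0]
    - [0, 0, 0]
    - [0, 0, 0]
    - [0, 0, 0]

```text
time: 20.28
tool_pos: [0.5175, -0.1929, 0.1414]
tool_rot: [-3.14, 0.001, -0.075]
contact_force: [0.1, 0.1, -1.9]
opening: 0.0105
grip_force: 40.0
```

```bash
python3 g.py .517 -.1965 .036 -.077
python3 - <<'E'
from h import *; from cell import *
c=read_camera("wrist"); cv2.imwrite("pics/w3.png",c["color"][60:360,60:500])
O=np.array([.508,-.244]);a=-.077;ex=np.array([np.cos(a),np.sin(a)]);ey=np.array([-ex[1],ex[0]])
for x,y,z in((.045,.048,.052),(-.045,.048,.052),(.072,-.048,.042)):print(np.round(np.array(proj(c,np.r_[O+x*ex+y*ey,z]))-60))
E
```

```text
t=20.3 tcp [ 0.5175 -0.1929  0.1414] rpy [-3.14e+00  1.00e-03 -7.50e-02] open 0.0105 ->travel [-1.000e-04  3.800e-03  1.054e-01] dr [-0.1  0.1  0.1] rows 3.0
[224. 109.]
[223. 205.]
[336.  76.]
```

View pics/w3.png

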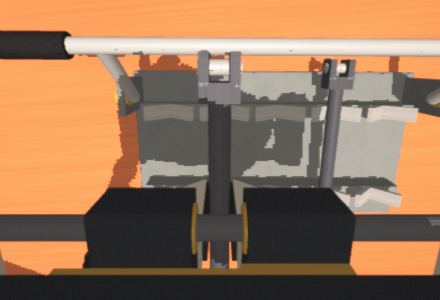

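Rod held with its fork away, over the second cradle (column 220 vs V at 224). Lowering it in.

Emit:
arm_command:
  fingers: [1, 1, 1, 1, 1, 1, 1, 1]
  travel:
    - [0, 0.002, 0.02]
    - [0, 0.002, 0.04]
    - [0, 0.002, 0.06]
    - [0, 0.002, 0.075]
    - [0, 0.002, 0.087]
    - [0, 0.002, 0.096]
    - [0, 0.002, 0.102]
    - [0, 0.002, 0.102]
  dr:
    - [0, 0, 0]
    - [0, 0, 0]
    - [0, 0, 0]
    - [0, 0, 0]
    - [0, 0, 0]
    - [0, 0, 0]
    - [0, 0, 0]
    - [0, 0, 0]

```text
time: 21.0
tool_pos: [0.5188, -0.196, 0.0401]
tool_rot: [3.141, -0.002, -0.075]
contact_force: [2.7, -0.1, 3.3]
opening: 0.0108
grip_force: 40.0
```

```bash
python3 st.py
```

```text
21.0 [ 0.5188 -0.196   0.0401] [ 2.7 -0.1  3.3] 40.00412106513977 0.010771267550889313
rack [0.0073 0.0471 0.0591] angle 0.011 0.0492
```

Emit:
arm_command:
  fingers: [1, 1, 0.5, 0.5, 0.5, 0.5, 0.5]
  travel:
    - [0, 0, 0.002]
    - [0, 0, 0.003]
    - [0, 0, 0.003]
    - [0, 0, 0.003]
    - [0, 0, 0.003]
    - [0, 0, 0.003]
    - [0, 0, 0.003]
  dr:
    - [0, 0, 0]
    - [0, 0, 0]
    - [0, 0, 0]
    - [0, 0, 0]
    - [0, 0, 0]
    - [0, 0, 0]
    - [0, 0, 0]

```text
time: 21.58
tool_pos: [0.5173, -0.1961, 0.0364]
tool_rot: [-3.141, 0.001, -0.076]
contact_force: [-0.1, 0.0, 0.0]
opening: 0.0226
grip_force: 0.0
```

Emit:
arm_command:
  fingers: [0.5, 0.5, 0.5, 0.5, 0.5, 0.5]
  travel:
    - [0, 0, -0.02]
    - [0, 0, -0.05]
    - [0, 0, -0.09]
    - [0, 0, -0.125]
    - [0, 0, -0.125]
    - [0, 0, -0.125]
  dr:
    - [0, 0, 0]
    - [0, 0, 0]
    - [0, 0, 0]
    - [0, 0, 0]
    - [0, 0, 0]
    - [0, 0, 0]

```text
time: 22.08
tool_pos: [0.5186, -0.1968, 0.1638]
tool_rot: [3.14, -0.004, -0.076]
contact_force: [0.3, 0.1, -1.3]
opening: 0.023
grip_force: 0.0
```

```bash
python3 st.py
cat > rk.py <<'E'
# rods in the rack from the wrist view: shaft points by height/colour, in rack coordinates
from h import *; from cell import *
c=read_camera("wrist"); P=xyz(c); hsv=cv2.cvtColor(c["color"],cv2.COLOR_BGR2HSV)
O=np.array([.508,-.244]);a=-.077;ex=np.array([np.cos(a),np.sin(a)]);ey=np.array([-ex[1],ex[0]])
q=P[...,:2]-O; X=q@ex; Y=q@ey; Z=P[...,2]
for cy in(-.096,-.048,0,.048,.096):
    for n,lo,hi,zl in(("gap",-.02,.03,.038),("fork",.06,.1,.044)):
        m=(c["z_map"]>0)&(abs(Y-cy)<.022)&(X>lo)&(X<hi)&(Z>zl)&(Z<.06)&(hsv[...,2]<130)
        if m.sum()>40: print(cy,n,m.sum(),"x %.4f..%.4f y %.4f..%.4f mid %.4f zmax %.4f"%(*np.percentile(X[m],[1,99]),*np.percentile(Y[m],[2,98]),np.median(Y[m]),np.percentile(Z[m],98)), "slope %.3f"%np.polyfit(X[m],Y[m],1)[0])
E
python3 rk.py; python3 g.py .440 .127 .16 .049
```

```text
22.0833 [ 0.5186 -0.1968  0.1638] [ 0.3  0.1 -1.3] 0.0 0.022958704132571065
rack [0.0072 0.0463 0.1828] angle 1.193 0.1338
-0.048 gap 602 x -0.0195..0.0297 y -0.0523..-0.0425 mid -0.0464 zmax 0.0497 slope -0.003
-0.048 fork 501 x 0.0605..0.0844 y -0.0571..-0.0382 mid -0.0470 zmax 0.0541 slope -0.005
0.048 gap 595 x -0.0195..0.0297 y 0.0418..0.0527 mid 0.0468 zmax 0.0496 slope 0.003
0.048 fork 476 x 0.0605..0.0877 y 0.0370..0.0569 mid 0.0469 zmax 0.0552 slope -0.017
t=22.1 tcp [ 0.5176 -0.1962  0.1619] rpy [ 3.141e+00 -1.000e-03 -7.600e-02] open 0.0229 ->travel [-0.1019 -0.3164  0.0018] dr [ 0.  -0.  -7.2] rows 8.0
```

Rod A is seated at the same height and tilt as rod5, origin ≈ +3 mm. Now rod B.

Emit:
arm_command:
  fingers: [0.3, 0.3, 0.3, 0.3, 0.3, 0.3, 0.3, 0.3]
  travel:
    - [-0.012, -0.04, 0]
    - [-0.025, -0.08, 0]
    - [-0.038, -0.12, 0]
    - [-0.051, -0.16, 0]
    - [-0.064, -0.2, 0]
    - [-0.077, -0.24, 0]
    - [-0.09, -0.28, 0]
    - [-0.102, -0.316, 0]
  dr:
    - [0, 0, -1]
    - [0, 0, -2]
    - [0, 0, -3]
    - [0, 0, -4]
    - [0, 0, -5]
    - [0, 0, -6]
    - [0, 0, -7]
    - [0, 0, -7.2]

```text
time: 22.8
tool_pos: [0.438, 0.1282, 0.1601]
tool_rot: [3.141, 0.004, 0.05]
contact_force: [1.3, 0.3, 0.0]
opening: 0.0318
grip_force: 0.0
```

Emit:
arm_command:
  fingers: [0.3, 0.3, 0.3, 0.3]
  travel:
    - [0, 0, 0.02]
    - [0, 0, 0.03]
    - [0, 0, 0.03]
    - [0, 0, 0.03]
  dr:
    - [0, 0, 0]
    - [0, 0, 0]
    - [0, 0, 0]
    - [0, 0, 0]

```text
time: 23.13
tool_pos: [0.4388, 0.1264, 0.1303]
tool_rot: [3.141, 0.004, 0.05]
contact_force: [0.9, 0.8, 0.4]
opening: 0.0318
grip_force: 0.0
```

```bash
python3 g.py .440 .127 .003 .049; python3 wr.py .4334 .1266 .049
```

```text
t=23.1 tcp [0.4388 0.1264 0.1303] rpy [3.141 0.004 0.05 ] open 0.0318 ->travel [ 0.0017 -0.0005  0.1273] dr [0.  0.2 0.1] rows 4.0
1815 t -0.0647 0.0835
t -0.04 w mid -0.0009 width 0.0113 zmax 0.0184
t -0.02 w mid -0.0004 width 0.0101 zmax 0.0182
t -0.00 w mid -0.0009 width 0.0108 zmax 0.0178
t 0.02 w mid -0.0009 width 0.0107 zmax 0.0181
t 0.04 w mid -0.0009 width 0.0104 zmax 0.0182
```

Rod B is where it was measured. Descend and grasp.

Emit:
arm_command:
  fingers: [0.3, 0.3, 0.3, 0.3, 0.3, 0.3, 0.3]
  travel:
    - [0.001, 0.001, 0.03]
    - [0.001, 0.001, 0.06]
    - [0.001, 0.001, 0.09]
    - [0.001, 0.001, 0.11]
    - [0.001, 0.001, 0.12]
    - [0.001, 0.001, 0.126]
    - [0.001, 0.001, 0.126]
  dr:
    - [0, 0, 0]
    - [0, 0, 0]
    - [0, 0, 0]
    - [0, 0, 0]
    - [0, 0, 0]
    - [0, 0, 0]
    - [0, 0, 0]

```text
time: 23.77
tool_pos: [0.4409, 0.125, 0.005]
tool_rot: [3.142, 0.002, 0.049]
contact_force: [0.1, -0.3, 0.5]
opening: 0.0322
grip_force: 0.0
```

Emit:
arm_command:
  fingers: [1, 1, 1, 1, 1, 1, 1]
  squeeze: 40
  travel:
    - [0, 0, 0]
    - [0, 0, 0]
    - [0, 0, 0]
    - [0, 0, 0]
    - [0, 0, 0]
    - [0, 0, 0]
    - [0, 0, 0]
  dr:
    - [0, 0, 0]
    - [0, 0, 0]
    - [0, 0, 0]
    - [0, 0, 0]
    - [0, 0, 0]
    - [0, 0, 0]
    - [0, 0, 0]

```text
time: 24.35
tool_pos: [0.4417, 0.1257, 0.0066]
tool_rot: [-3.141, -0.002, 0.05]
contact_force: [0.2, -0.9, 7.1]
opening: 0.0108
grip_force: 40.0
```

```bash
python3 st.py
```

```text
24.35 [0.4417 0.1257 0.0066] [ 0.2 -0.9  7.1] 40.0012868642807 0.010819150393126043
rack [-0.0937  0.3622  0.0256] angle -0.216 0.1538
```

Emit:
arm_command:
  fingers: [1, 1, 1, 1, 1, 1, 1, 1]
  travel:
    - [0, 0, -0.01]
    - [0, 0, -0.03]
    - [0, 0, -0.06]
    - [0, 0, -0.095]
    - [0, 0, -0.13]
    - [0, 0, -0.155]
    - [0, 0, -0.155]
    - [0, 0, -0.155]
  dr:
    - [0, 0, 0]
    - [0, 0, 0]
    - [0, 0, 0]
    - [0, 0, 0]
    - [0, 0, 3]
    - [0, 0, 5]
    - [0, 0, 7.2]
    - [0, 0, 7.2]

```text
time: 25.02
tool_pos: [0.4417, 0.1257, 0.1623]
tool_rot: [-3.141, -0.004, -0.077]
contact_force: [-0.3, -0.4, -2.2]
opening: 0.0108
grip_force: 40.0
```

```bash
python3 g.py .5235 -.149 .16 -.077
```

```text
t=25.0 tcp [0.4417 0.1257 0.1623] rpy [-3.141 -0.004 -0.077] open 0.0108 ->travel [0.1027 0.2676 0.0025] dr [-0.  -0.2 -0. ] rows 7.0
```

Emit:
arm_command:
  fingers: [1, 1, 1, 1, 1, 1, 1, 1]
  travel:
    - [0.013, 0.034, 0]
    - [0.026, 0.068, 0]
    - [0.04, 0.104, 0]
    - [0.054, 0.14, 0]
    - [0.068, 0.177, 0]
    - [0.082, 0.214, 0]
    - [0.094, 0.245, 0]
    - [0.1025, 0.2675, 0]
  dr:
    - [0, 0, 0]
    - [0, 0, 0]
    - [0, 0, 0]
    - [0, 0, 0]
    - [0, 0, 0]
    - [0, 0, 0]
    - [0, 0, 0]
    - [0, 0, 0]

```text
time: 25.68
tool_pos: [0.5227, -0.1517, 0.1592]
tool_rot: [-3.141, 0.002, -0.076]
contact_force: [0.4, 1.2, -1.3]
opening: 0.0107
grip_force: 40.0
```

Emit:
arm_command:
  fingers: [1, 1, 1]
  travel:
    - [0, 0, 0.02]
    - [0, 0, 0.025]
    - [0, 0, 0.025]
  dr:
    - [0, 0, 0]
    - [0, 0, 0]
    - [0, 0, 0]

```text
time: 25.93
tool_pos: [0.5208, -0.148, 0.1329]
tool_rot: [-3.139, 0.007, -0.076]
contact_force: [-0.4, 0.5, -1.8]
opening: 0.0105
grip_force: 40.0
```

```bash
python3 g.py .5235 -.149 .038 -.077
python3 - <<'E'
from h import *; from cell import *
c=read_camera("wrist"); cv2.imwrite("pics/w4.png",c["color"][60:360,60:500]); P=xyz(c); hsv=cv2.cvtColor(c["color"],cv2.COLOR_BGR2HSV)
O=np.array([.508,-.244]);a=-.077;ex=np.array([np.cos(a),np.sin(a)]);ey=np.array([-ex[1],ex[0]])
q=P[...,:2]-O;X=q@ex;Y=q@ey;Z=P[...,2]
m=(abs(Y-.096)<.02)&(X>.02)&(X<.1)&(Z>.1)&(Z<.17)
for lo in np.arange(.02,.1,.01):
    r=m&(X>lo)&(X<=lo+.01)
    if r.sum()>5: print("x %.3f ymid %.4f w %.4f zmax %.4f"%(lo+.005,(Y[r].max()+Y[r].min())/2,np.ptp(Y[r]),np.percentile(Z[r],95)), X[r].max())
E
```

```text
t=25.9 tcp [ 0.5208 -0.148   0.1329] rpy [-3.139  0.007 -0.076] open 0.0105 ->travel [0.0033 0.001  0.0949] dr [-0.2  0.4  0.1] rows 3.0
x 0.025 ymid 0.0965 w 0.0117 zmax 0.1432 0.02997298164134407
x 0.035 ymid 0.0965 w 0.0115 zmax 0.1432 0.03998555869001504
x 0.045 ymid 0.0965 w 0.0113 zmax 0.1431 0.049988960424795996
x 0.055 ymid 0.0965 w 0.0123 zmax 0.1430 0.059956415284470245
x 0.065 ymid 0.0968 w 0.0198 zmax 0.1474 0.0699251885075242
x 0.075 ymid 0.0966 w 0.0218 zmax 0.1471 0.07958676330925103
x 0.085 ymid 0.0960 w 0.0400 zmax 0.1467 0.08990743615016375
x 0.095 ymid 0.0961 w 0.0398 zmax 0.1249 0.09576227891627313
```

View pics/w4.png

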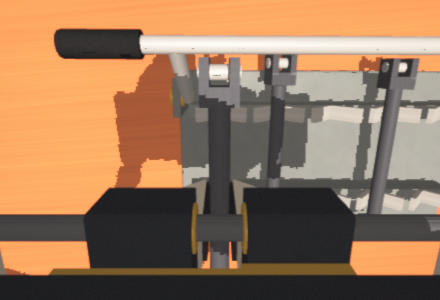

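Rod B held level, at rack y=96.5 mm. Lowering it in.

Emit:
arm_command:
  fingers: [1, 1, 1, 1, 1, 1, 1, 1]
  travel:
    - [0.001, 0, 0.02]
    - [0.001, 0, 0.04]
    - [0.001, 0, 0.058]
    - [0.001, 0, 0.072]
    - [0.001, 0, 0.083]
    - [0.001, 0, 0.09]
    - [0.001, 0, 0.095]
    - [0.001, 0, 0.095]
  dr:
    - [0, 0, 0]
    - [0, 0, 0]
    - [0, 0, 0]
    - [0, 0, 0]
    - [0, 0, 0]
    - [0, 0, 0]
    - [0, 0, 0]
    - [0, 0, 0]

```text
time: 26.65
tool_pos: [0.5251, -0.1489, 0.0412]
tool_rot: [3.141, -0.002, -0.076]
contact_force: [1.9, 0.4, 3.3]
opening: 0.0106
grip_force: 40.0
```

```bash
python3 st.py
```

```text
26.65 [ 0.5251 -0.1489  0.0412] [1.9 0.4 3.3] 40.00072002410889 0.010628812457626018
rack [0.01   0.0946 0.0602] angle 0.036 0.0465
```

Emit:
arm_command:
  fingers: [1, 1, 0.5, 0.5, 0.5, 0.5, 0.5]
  travel:
    - [0, 0, 0.002]
    - [0, 0, 0.003]
    - [0, 0, 0.003]
    - [0, 0, 0.003]
    - [0, 0, 0.003]
    - [0, 0, 0.003]
    - [0, 0, 0.003]
  dr:
    - [0, 0, 0]
    - [0, 0, 0]
    - [0, 0, 0]
    - [0, 0, 0]
    - [0, 0, 0]
    - [0, 0, 0]
    - [0, 0, 0]

```text
time: 27.23
tool_pos: [0.5235, -0.1489, 0.0374]
tool_rot: [-3.141, 0.001, -0.076]
contact_force: [-0.3, 0.4, 0.9]
opening: 0.0229
grip_force: 0.0
```

Emit:
arm_command:
  fingers: [0.5, 0.5, 0.5, 0.5, 0.5, 0.5, 0.5]
  travel:
    - [0, 0, -0.02]
    - [0, 0, -0.05]
    - [0, 0, -0.09]
    - [0, 0, -0.125]
    - [0, 0, -0.16]
    - [0, 0, -0.16]
    - [0, 0, -0.16]
  dr:
    - [0, 0, 0]
    - [0, 0, 0]
    - [0, 0, 0]
    - [0, 0, 0]
    - [0, 0, 0]
    - [0, 0, 0]
    - [0, 0, 0]

```text
time: 27.82
tool_pos: [0.5248, -0.1494, 0.1998]
tool_rot: [3.14, -0.004, -0.076]
contact_force: [-0.3, -0.6, -0.9]
opening: 0.0227
grip_force: 0.0
```

```bash
python3 st.py; python3 rk.py
python3 - <<'E'
from h import *; from cell import *
c=read_camera("wrist"); P=xyz(c); hsv=cv2.cvtColor(c["color"],cv2.COLOR_BGR2HSV)
O=np.array([.508,-.244]);a=-.077;ex=np.array([np.cos(a),np.sin(a)]);ey=np.array([-ex[1],ex[0]])
q=P[...,:2]-O;X=q@ex;Y=q@ey;Z=P[...,2]
m=(c["z_map"]>0)&(abs(Y-.163)<.022)&(X>.05)&(X<.14)&(Z>.1)&(Z<.15)
print("sleeve",m.sum(),np.percentile(X[m],[2,98]),np.percentile(Y[m],[2,98]),Z[m].max(), "top at",X[m][Z[m]>Z[m].max()-.002].mean())
E
python3 g.py .6115 -.085 .19 1.494
```

```text
27.8167 [ 0.5248 -0.1494  0.1998] [-0.3 -0.6 -0.9] 0.0 0.022721385909132957
rack [0.0098 0.0941 0.2188] angle 1.287 0.1669
-0.048 gap 498 x -0.0195..0.0298 y -0.0519..-0.0424 mid -0.0460 zmax 0.0496 slope -0.006
-0.048 fork 431 x 0.0604..0.0845 y -0.0572..-0.0382 mid -0.0462 zmax 0.0539 slope -0.029
0.048 gap 472 x -0.0193..0.0294 y 0.0421..0.0533 mid 0.0483 zmax 0.0497 slope -0.005
0.048 fork 397 x 0.0604..0.0864 y 0.0375..0.0569 mid 0.0486 zmax 0.0548 slope 0.003
0.096 gap 487 x -0.0193..0.0297 y 0.0899..0.1010 mid 0.0955 zmax 0.0496 slope 0.001
0.096 fork 257 x 0.0603..0.0854 y 0.0854..0.1047 mid 0.0965 zmax 0.0542 slope 0.211
sleeve 1246 [0.08341807 0.09865762] [0.14184726 0.18325993] 0.12909942689238915 top at 0.09121554528329298
t=27.9 tcp [ 0.5232 -0.1487  0.1967] rpy [-3.141e+00  2.000e-03 -7.600e-02] open 0.0229 ->travel [ 0.0832 -0.0703  0.0066] dr [ -0.1   0.  -90. ] rows 13.0
```

All three good rods are seated and the sleeve is measured (rack x 91, y 163 mm, centre z ≈ 0.120). Back to the sleeve.

Emit:
arm_command:
  fingers: [0, 0, 0, 0, 0, 0, 0, 0]
  travel:
    - [0.01, -0.009, 0]
    - [0.02, -0.018, 0]
    - [0.03, -0.026, 0]
    - [0.04, -0.035, 0]
    - [0.05, -0.044, 0]
    - [0.062, -0.053, 0]
    - [0.074, -0.062, 0]
    - [0.0835, -0.067, 0]
  dr:
    - [0, 0, -7]
    - [0, 0, -14]
    - [0, 0, -21]
    - [0, 0, -28]
    - [0, 0, -35]
    - [0, 0, -42]
    - [0, 0, -49]
    - [0, 0, -56]

```text
time: 28.58
tool_pos: [0.6122, -0.0874, 0.1952]
tool_rot: [-3.138, 0.001, 0.908]
contact_force: [0.3, -0.5, -0.3]
opening: 0.046
grip_force: 0.0
```

Emit:
arm_command:
  fingers: [0, 0, 0, 0, 0, 0]
  travel:
    - [0, 0, 0]
    - [0, 0, 0]
    - [0, 0, 0]
    - [0, 0, 0]
    - [0, 0, 0]
    - [0, 0, 0]
  dr:
    - [0, 0, -7]
    - [0, 0, -14]
    - [0, 0, -21]
    - [0, 0, -28]
    - [0, 0, -34]
    - [0, 0, -34]

```text
time: 29.08
tool_pos: [0.6114, -0.0883, 0.1954]
tool_rot: [-3.137, -0.001, 1.499]
contact_force: [0.6, 0.2, -1.0]
opening: 0.0459
grip_force: 0.0
```

```bash
python3 g.py .6115 -.088 .098 1.494
```

```text
t=29.1 tcp [ 0.6114 -0.0883  0.1954] rpy [-3.137e+00 -1.000e-03  1.499e+00] open 0.0459 ->travel [0.0002 0.0005 0.0974] dr [-0.2 -0.   0.3] rows 3.0
```

Emit:
arm_command:
  fingers: [0, 0, 0, 0, 0, 0, 0, 0]
  travel:
    - [0, 0, 0.03]
    - [0, 0, 0.06]
    - [0, 0, 0.08]
    - [0, 0, 0.093]
    - [0, 0, 0.098]
    - [0, 0, 0.098]
    - [0, 0, 0.098]
    - [0, 0, 0.098]
  dr:
    - [0, 0, 0]
    - [0, 0, 0]
    - [0, 0, 0]
    - [0, 0, 0]
    - [0, 0, 0]
    - [0, 0, 0]
    - [0, 0, 0]
    - [0, 0, 0]

```text
time: 29.75
tool_pos: [0.6129, -0.0887, 0.1007]
tool_rot: [3.14, 0.0, 1.494]
contact_force: [-0.3, 0.6, 0.3]
opening: 0.046
grip_force: 0.0
```

Emit:
arm_command:
  fingers: [1, 1, 1, 1, 1, 1, 1, 1]
  squeeze: 20
  travel:
    - [0, 0, 0]
    - [0, 0, 0]
    - [0, 0, 0]
    - [0, 0, 0]
    - [0, 0, 0]
    - [0, 0, 0]
    - [0, 0, 0]
    - [0, 0, 0]
  dr:
    - [0, 0, 0]
    - [0, 0, 0]
    - [0, 0, 0]
    - [0, 0, 0]
    - [0, 0, 0]
    - [0, 0, 0]
    - [0, 0, 0]
    - [0, 0, 0]

```text
time: 30.42
tool_pos: [0.6112, -0.0884, 0.0999]
tool_rot: [-3.139, -0.0, 1.495]
contact_force: [-6.5, -0.1, 4.5]
opening: 0.0152
grip_force: 20.0
```

```bash
python3 st.py
```

```text
30.4167 [ 0.6112 -0.0884  0.0999] [-6.5 -0.1  4.5] 19.997498989105225 0.015229523519470248
rack [0.0913 0.1614 0.1189] angle 2.094 0.0697
```

Gripped. Lead it shut, first half.

Emit:
arm_command:
  fingers: [1, 1, 1, 1, 1, 1, 1, 1]
  travel:
    - [0, -0.008, -0.004]
    - [0, -0.017, -0.007]
    - [0, -0.026, -0.009]
    - [0, -0.035, -0.0095]
    - [0, -0.044, -0.009]
    - [0, -0.053, -0.0075]
    - [0, -0.062, -0.0045]
    - [0, -0.07, -0.0005]
  dr:
    - [0, 0, 0]
    - [0, 0, 0]
    - [0, 0, 0]
    - [0, 0, 0]
    - [0, 0, 0]
    - [0, 0, 0]
    - [0, 0, 0]
    - [0, 0, 0]

```text
time: 31.08
tool_pos: [0.5445, -0.0832, 0.1022]
tool_rot: [3.134, 0.0, 1.495]
contact_force: [3.7, 1.5, 4.3]
opening: 0.0157
grip_force: 20.0
```

```bash
python3 st.py
```

```text
31.0833 [ 0.5445 -0.0832  0.1022] [3.7 1.5 4.3] 19.999033212661743 0.015677838830408217
rack [0.0245 0.1616 0.1212] angle 1.099 0.0704
```

Emit:
arm_command:
  fingers: [1, 1, 1, 1, 1, 1, 1, 1]
  travel:
    - [0, -0.008, 0.005]
    - [0, -0.015, 0.011]
    - [0, -0.0215, 0.018]
    - [0, -0.0265, 0.0255]
    - [0, -0.0305, 0.034]
    - [0, -0.034, 0.0425]
    - [0, -0.036, 0.0515]
    - [0, -0.0365, 0.061]
  dr:
    - [0, 0, 0]
    - [0, 0, 0]
    - [0, 0, 0]
    - [0, 0, 0]
    - [0, 0, 0]
    - [0, 0, 0]
    - [0, 0, 0]
    - [0, 0, 0]

```text
time: 31.75
tool_pos: [0.5063, -0.0803, 0.0391]
tool_rot: [3.14, -0.0, 1.495]
contact_force: [2.2, 3.4, 4.5]
opening: 0.0154
grip_force: 20.0
```

Emit:
arm_command:
  fingers: [1, 1, 1, 1, 1]
  travel:
    - [0, 0, 0.002]
    - [0, 0, 0.003]
    - [0, 0, 0.003]
    - [0, 0, 0.003]
    - [0, 0, 0.003]
  dr:
    - [0, 0, 0]
    - [0, 0, 0]
    - [0, 0, 0]
    - [0, 0, 0]
    - [0, 0, 0]

```text
time: 32.17
tool_pos: [0.5061, -0.0803, 0.0361]
tool_rot: [-3.141, -0.0, 1.495]
contact_force: [3.4, 4.2, 0.1]
opening: 0.0154
grip_force: 20.0
```

```bash
python3 st.py
```

```text
32.1667 [ 0.5061 -0.0803  0.0361] [3.4 4.2 0.1] 20.002460181713104 0.015417045166743628
rack [-0.0141  0.1616  0.0551] angle -0.048 0.0706
```

Press until the stop is felt.

Emit:
arm_command:
  fingers: [1, 1, 1, 1, 1, 1, 1, 1]
  travel:
    - [0, 0, 0.001]
    - [0, 0, 0.002]
    - [0, 0, 0.003]
    - [0, 0, 0.004]
    - [0, 0, 0.005]
    - [0, 0, 0.006]
    - [0, 0, 0.006]
    - [0, 0, 0.006]
  dr:
    - [0, 0, 0]
    - [0, 0, 0]
    - [0, 0, 0]
    - [0, 0, 0]
    - [0, 0, 0]
    - [0, 0, 0]
    - [0, 0, 0]
    - [0, 0, 0]

```text
time: 32.83
tool_pos: [0.5062, -0.0804, 0.0325]
tool_rot: [3.14, 0.0, 1.495]
contact_force: [-4.2, 4.9, 25.5]
opening: 0.0152
grip_force: 20.0
```

```bash
python3 st.py
```

```text
32.8333 [ 0.5062 -0.0804  0.0325] [-4.2  4.9 25.5] 20.000486075878143 0.015238804481750643
rack [-0.0139  0.1615  0.0515] angle -0.099 0.0708
```

Emit:
arm_command:
  fingers: [1, 1, 0, 0, 0, 0, 0, 0]
  travel:
    - [0, 0, -0.001]
    - [0, 0, -0.001]
    - [0, 0, -0.001]
    - [0, 0, -0.001]
    - [0, 0, -0.001]
    - [0, 0, -0.001]
    - [0, 0, -0.001]
    - [0, 0, -0.001]
  dr:
    - [0, 0, 0]
    - [0, 0, 0]
    - [0, 0, 0]
    - [0, 0, 0]
    - [0, 0, 0]
    - [0, 0, 0]
    - [0, 0, 0]
    - [0, 0, 0]

```text
time: 33.5
tool_pos: [0.5058, -0.0805, 0.0309]
tool_rot: [-3.141, -0.0, 1.495]
contact_force: [-0.3, 0.4, 0.3]
opening: 0.0454
grip_force: 0.0
```

Emit:
arm_command:
  fingers: [0, 0, 0, 0, 0, 0, 0, 0]
  travel:
    - [0, 0, -0.015]
    - [0, 0, -0.03]
    - [0, 0, -0.06]
    - [0, 0, -0.1]
    - [0, 0, -0.14]
    - [0, 0, -0.17]
    - [0.04, 0, -0.17]
    - [0.08, 0, -0.17]
  dr:
    - [0, 0, 0]
    - [0, 0, 0]
    - [0, 0, 0]
    - [0, 0, 0]
    - [0, 0, 0]
    - [0, 0, 0]
    - [0, 0, 0]
    - [0, 0, 0]

```text
time: 34.17
tool_pos: [0.5134, -0.0016, 0.2035]
tool_rot: [3.136, 0.001, 1.49]
contact_force: [0.3, -0.2, -0.7]
opening: 0.0459
grip_force: 0.0
```

Emit:
arm_command:
  fingers: [0, 0, 0, 0, 0, 0, 0, 0]
  travel:
    - [0.04, 0, 0]
    - [0.08, 0, 0]
    - [0.12, 0, 0]
    - [0.16, 0, 0]
    - [0.2, 0, 0]
    - [0.2, 0, 0]
    - [0.2, 0, 0]
    - [0.2, 0, 0]
  dr:
    - [0, 0, 0]
    - [0, 0, 0]
    - [0, 0, 0]
    - [0, 0, 0]
    - [0, 0, 0]
    - [0, 0, 0]
    - [0, 0, 0]
    - [0, 0, 0]

```text
time: 34.83
tool_pos: [0.5271, 0.1983, 0.2008]
tool_rot: [-3.141, 0.001, 1.496]
contact_force: [1.0, -0.0, 0.5]
opening: 0.0461
grip_force: 0.0
```

```bash
python3 st.py
python3 - <<'E'
from h import *; from cell import *
t=read_camera("top"); s=read_camera("scene"); P=xyz(t)
O=np.array([.508,-.244]);a=-.077;ex=np.array([np.cos(a),np.sin(a)]);ey=np.array([-ex[1],ex[0]])
q=P[...,:2]-O;X=q@ex;Y=q@ey;Z=P[...,2]
for n,y0,y1 in(("sleeve",.15,.18),("bar-",-.11,-.07),("bar0",-.02,.02)):
    m=(Y>y0)&(Y<y1)&(X>-.03)&(X<.0)&(Z>.055)&(Z<.1); print(n,m.sum(),np.median(X[m]),np.percentile(Z[m],[50,90]))
cv2.imwrite("pics/fin.png",np.vstack([np.hstack([cv2.resize(t["color"][170:275,325:490],(470,300)),cv2.resize(s["color"][145:245,110:220],(330,300))]),cv2.resize(t["color"],(800,600))[100:400]]))
E
```

```text
34.8333 [0.5271 0.1983 0.2008] [ 1.  -0.   0.5] 0.0 0.046060458052795634
rack [-0.014   0.441   0.2198] angle 1.159 0.1761
sleeve 98 -0.016481198343116094 [0.06459757 0.06744613]
bar- 83 -0.017142755005488057 [0.06197766 0.06463352]
bar0 78 -0.01680057479861686 [0.06258214 0.06491033]
```

View pics/fin.png

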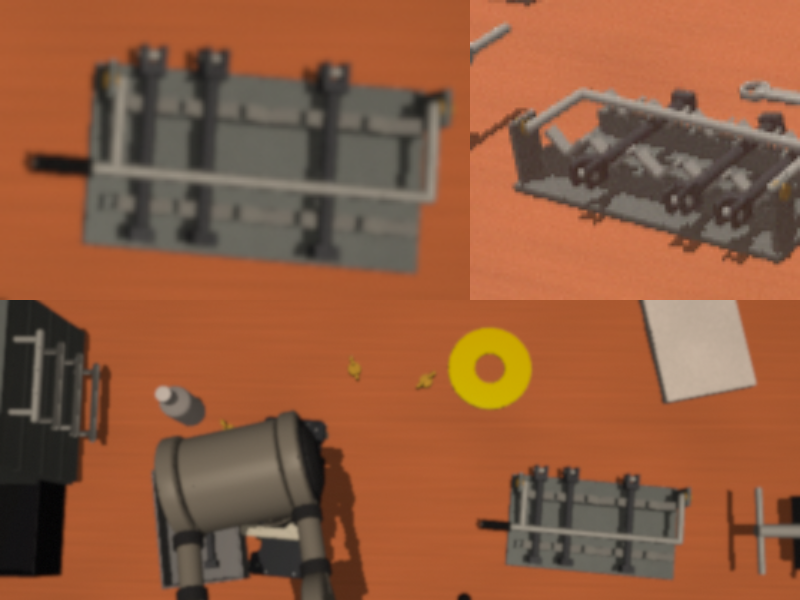

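The final view shows three forked rods seated with forks to the hinge side. The keeper is shut: bar top about 63 mm, sleeve top about 66 mm. The worn rod is in the box and the robot is clear.

```bash
python3 -c "
from cell import *
print(hand_in())"
```

```text
the job is handed in; nothing more can be done
None
```

The job is handed in, and the judge returned no verdict: the keeper was led open, shut and open again, the worn rod put in the scrap box, both loose good rods cradled beside the one already in the rack, and the keeper swung fully shut.

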